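# Renew the selector levers of a three-gang isolator

## Task

Renew the levers of the three-gang isolator: slide the keyhole strip sideways and lift it off, and put the broken lever from the middle spindle into the black tray. Then take every loose lever on the bench, turn it so that its bore matches the teeth of a bare spindle and push it fully down (any lever fits any spindle; one may stay bare), lower the strip back over the heads and slide it fully home under them. Leave every new lever turned to off against its stop pin at the isolator's front, and do not knock over the white bottle beside the soldering iron.

Things in the scene. Friction and masses are not known exactly. Their poses are not given: they have to be found in the camera images.
- isolator: three-gang isolator: low black box, grey cover, fixed to the bench, 150 (x) x 300 (y) x 45 mm high. Origin: centre of its underside; front is its -x, left +y, z up. Three steel spindles stand on the cover at x = +25 mm, y = +84 (left), 0 (middle), -84 (right). With the strip home, strip_grip is at x = 25, y = 0, z = 126 mm here, the strip along y, either end to the left
- pin_middle (a point): top of the middle stop pin (8 mm thick, 16 mm high); each spindle has one, 46 mm in front of it (-x of the isolator) and 12 mm to the right. Off: the lever's bar points straight to the isolator's front and lies against the left side of its pin. Spindles start 0.35 to 0.75 rad from off, so that levers point front left, and turn up to 0.85 rad that way
- selector_a_hub (a point): Loose dark steel selector lever (0.13 kg; all alike, one may be absent), flat on the bench. Hub 40 (x) x 36 (y) x 28 mm high, gripped on the 36 mm flats; bar along +x, 16 mm wide, 12 high, flush below, ends 80 mm from the axis. Cross bore through the hub: three grooves 10.5 mm wide, a wide one of 14.5 mm on the +x (bar) side. Point: on the bore axis, half-way up (14 mm); z up
- selector_b_hub (a point): Loose dark steel selector lever (0.13 kg; all alike, one may be absent), flat on the bench. Hub 40 (x) x 36 (y) x 28 mm high, gripped on the 36 mm flats; bar along +x, 16 mm wide, 12 high, flush below, ends 80 mm from the axis. Cross bore through the hub: three grooves 10.5 mm wide, a wide one of 14.5 mm on the +x (bar) side. Point: on the bore axis, half-way up (14 mm); z up
- selector_c_hub (a point): Loose dark steel selector lever (0.13 kg; all alike, one may be absent), flat on the bench. Hub 40 (x) x 36 (y) x 28 mm high, gripped on the 36 mm flats; bar along +x, 16 mm wide, 12 high, flush below, ends 80 mm from the axis. Cross bore through the hub: three grooves 10.5 mm wide, a wide one of 14.5 mm on the +x (bar) side. Point: on the bore axis, half-way up (14 mm); z up
- selector_a_knob (a point): middle of the round black knob on the bar of the lever of selector_a_hub: 70 mm along its x, 30 mm above its underside. Knob 16 mm across, from 15 to 44 mm above the underside; the lever can be swung by it
- selector_b_knob (a point): middle of the round black knob on the bar of the lever of selector_b_hub: 70 mm along its x, 30 mm above its underside. Knob 16 mm across, from 15 to 44 mm above the underside; the lever can be swung by it
- selector_c_knob (a point): middle of the round black knob on the bar of the lever of selector_c_hub: 70 mm along its x, 30 mm above its underside. Knob 16 mm across, from 15 to 44 mm above the underside; the lever can be swung by it
- spindle_left_seat (a point): left spindle, on its upright axis, 65 mm above the bench: where the hub point of a fully seated lever lies. x: way its one wide tooth points (12 mm wide, the other three 8; all reach 13 mm), so the bar must point along x. From its seat at 51 mm up: teeth 27 mm, round neck 11 mm thick, 11 high, toothed flat head 10 mm, top at 99 mm. Stiff to turn, 0.12 N m. Levers clear by 1.2 mm
- spindle_middle_seat (a point): middle spindle, on its upright axis, 65 mm above the bench: where the hub point of a fully seated lever lies. x: way its one wide tooth points (12 mm wide, the other three 8; all reach 13 mm), so the bar must point along x. From its seat at 51 mm up: teeth 27 mm, round neck 11 mm thick, 11 high, toothed flat head 10 mm, top at 99 mm. Stiff to turn, 0.12 N m. Levers clear by 1.2 mm
- spindle_right_seat (a point): right spindle, on its upright axis, 65 mm above the bench: where the hub point of a fully seated lever lies. x: way its one wide tooth points (12 mm wide, the other three 8; all reach 13 mm), so the bar must point along x. From its seat at 51 mm up: teeth 27 mm, round neck 11 mm thick, 11 high, toothed flat head 10 mm, top at 99 mm. Stiff to turn, 0.12 N m. Levers clear by 1.2 mm
- strip_grip (a point): loose keyhole strip, locked on the isolator at the start: dark steel plate 52 (x) x 274 (y) x 5 mm, 0.25 kg, holds the levers down. Point: in its black bow handle above the plate's centre, 47 mm above the underside. Handle bar along y, 12 mm wide, 12 high, on posts at y = +33 and -53 mm; grip it across x here. Once on, heads rise 15 mm above the plate: keep above them. z up
- strip_hole (a point): centre of the strip's middle opening, on its underside, at y = -26 mm. Three square openings of 34 mm, 84 mm apart along y, pass over the spindle heads at any angle. Put this over the middle spindle, lower until the plate lies on the hubs (underside 79 mm above the bench, up to 4 mm higher will do), then slide the strip along its own -y
- strip_slot (a point): where the middle neck lies in its slot when the strip is home, on the underside at the plate's centre. From each opening a slot 15 mm wide runs in +y to 32 mm from the opening's centre; sliding the strip 26 mm along its -y brings the necks to 1 mm from the slots' ends, under the heads; to take it off, slide it 26 mm along its +y, then lift
- broken_hub (a point): the broken lever, sitting on the middle spindle at the start, under the strip: same hub and bore as the others, but its bar has snapped off 42 mm from the axis and it has no knob; 0.1 kg. Point: on the bore axis, half-way up the hub (14 mm above its underside); x along the stump, z up. It lifts straight off once the strip is away
- tray: black open scrap tray, fixed, 130 (x) x 120 (y) mm, walls 26 mm high and 3 mm thick, floor 3 mm. Origin: centre of its underside, z up. The broken lever must end up lying inside it
- bottle: white dispenser bottle, 134 mm high, beside the soldering iron's holder, to be left standing; origin at the centre of its foot, z up

How it is judged:
By the outcome, as a careful person would: the job done as asked, in the order asked, and still so for the second after the job is handed in, with the robot touching nothing.
Of selector_a, selector_b, selector_c only 2 to 3 are there at a start; the rules pass over those that are not, and their reading is None.
At some moment in a run one of selector_a, selector_b, selector_c, strip may be knocked a few centimetres aside while the robot is not near it.
It also fails if it takes over 210 s, if anything falls off the work surface, if the arm or the gripper's body presses on something with over 40 N, if the wrist force passes 120 N, or if a joint passes its speed limit or range.

## Robot

A 7-joint arm with a two-finger parallel gripper is mounted at the origin on a cart in front of the work surface, level with it; the furniture and walls round the work are solid. World frame = base frame: x ahead of the robot, y to its left, z up, the work surface at z = 0. Lengths are in m, angles in rad, forces in N, time in s.
With the tool pointing down it reaches from about 0.425 to 0.925 m from the base axis. Payload 6.8 kg.
Tool frame: the origin (TCP) lies on the mounting face of the last link; the fingertips stand 173 mm ahead of it and the grasp point (between the pads) lies 155 mm ahead of it; z points along the fingers, y is the line along which they close (so a half turn about z gives the same grasp; the last joint's range is limited). The gripper opens to 85 mm and grips with 20 to 120 N. Pads are 22 mm wide; open, the fingers measure 114 mm over their backs; the gripper's body (76 mm by 85 mm) begins 54 mm behind the grasp point. The pads swing forward as they close: fully open they stand 13 mm farther back than shut.
Start: joints at [1.147, 0.477, 0.022, 1.555, -0.011, 1.109, -0.083], TCP at [0.21, -0.642, 0.405] pointing down, gripper open.
Joint ranges: [-2.96, 2.96], [-0.34, 2.1], [-1.41, 1.46], [0.24, 2.44], [-1.37, 4.51], [0.17, 1.92], [-2.96, 2.96]. Speed limits (rad/s): [2.39, 2.39, 3.14, 3.14, 3.14, 3.14, 3.14].

## Interface

Orientations are given as a unit quaternion [w, x, y, z].
In Python, from station import bot gives the robot as it stands. The module is installed in compiled form; this text tells all that it offers.
- The arm moves only by the shell command python3 -m pendant 'ROWS' [FORCE]. ROWS is JSON, a list of rows, each a list of 5 numbers: the finger opening in m, from 0 to 0.0854, then the shift along the tool's x, y, z in m, then the turn about the tool's z in degrees. In form: [[jaw, x, y, z, yaw], ...]. A call has 1 to 12 rows; each row shifts and turns the commanded pose from where the row before left it, along the tool's axes as they then stand; what a row does not reach is not made up. A row lasts 1/12 s, in which the tool goes at most 41.7 mm and 7.16 degrees, less where a joint would pass 70% of its speed; a pose out of reach is approached as far as the arm can. A call with a gripper value outside its range is refused whole. The fingers move at their own pace and stop on an object; FORCE is the grip in N (left out, the last holds). Time passes only in rows, so rows that do not move let the fingers close. It gives the time, the measured TCP pose, the force, the opening and the grip force at its end, in the units of the state.
- bot.get_obs(): the state, without advancing time (a new reading comes with each control period).
- bot.read_camera(name): name is "scene" or "side" or "wrist"; returns (picture, depth): 420x560x3 uint8, blue, green, red; 420x560 float32, m along the optical axis (not along the pixel's ray), 0 where there is no reading.
- bot.camera_model(name): a dict with "intrinsics" (3x3 intrinsics, pixels), "R" (3x3) and "t" (3): a world point X has camera coordinates R X + t. Camera axes: x right, y down, z forward; pixel columns grow to the right and rows downward; lengths in m; the calibration is good to about 2 mm. A picture is of the moment at which its call begins: read the wrist's pose just before it. camera_model takes no time and is no camera call; for the wrist camera it gives the pose at the moment of the call.
- bot.hand_in(): hands the job in; it is judged then, once.
Trained networks look in the newest picture that a camera, given by its name, has taken for a name from the list of things; names that differ only in an ending like _2 or _b are one class to them, and where a whole thing is asked for, a point or a joint stands for the part that bears it (a point fixed in the world has none). Each returns a list of dicts, best first, with "score" (0 to 1); they miss things now and then, are a little off and sometimes report something else, mostly with a low value. They report only what shows in the picture. A call takes as long as a camera call.
- bot.boxes_of(name, camera): "at" ([column, row] in pixels, amid what is visible of it).
- bot.trace(name, camera): "mask" (420x560 bool, what is visible of it) and "at" ([column, row] in pixels, amid what is visible of it).
- bot.pinpoint(name, camera): "at" ([column, row] in pixels: a listed point, or the origin of a listed thing).
The state is a dict: "t": time; "q": joint angles; "joint_vel": joint speeds; "joint_torque": joint torques, N m; "eef_pos": TCP position; "tool_rot": TCP orientation; "contact_force": force on the tool from outside, world axes, zero at the start; "torque": the same for the moment, N m; "gripper_width": opening from 0.0 (shut) to 1.0 (fully open); "grasp_force": force on a finger pad.
Only numpy, scipy, OpenCV 4.12 (cv2) and the standard library are available. Lean on these libraries where they do the work, as an engineer would, in place of code of your own. Each camera call takes 0.05 s, during which the arm holds its last target. There are 200 camera calls.

## Working session

There is one attempt and no reset: what is moved stays moved. The work goes in short steps, Python scripts to look and compute and a shell command to move; the robot and the scene stay as the last step left them, time stands still between calls to the robot, and variables do not carry over. Pictures are saved under pics/ and viewed, at most 14 in all, crops included, and the job is handed in when it is done.

```bash
mkdir -p pics
cat > h.py <<'E'
import numpy as np, cv2, sys
from scipy.spatial.transform import Rotation as Rn
from station import bot
def snap(cam, fn=None):
    m=bot.camera_model(cam); p,d=bot.read_camera(cam)
    if fn: cv2.imwrite('pics/'+fn,p)
    return m,p,d
def ray(m,uv):
    K=np.array(m["intrinsics"]);R=np.array(m["R"]);t=np.array(m["t"])
    return -R.T@t, R.T@(np.linalg.inv(K)@np.array([uv[0],uv[1],1.]))
def atz(m,uv,z):
    c,r=ray(m,uv); return c+r*(z-c[2])/r[2]
def atd(m,d,uv):
    c,r=ray(m,uv); u,v=int(round(uv[0])),int(round(uv[1]))
    w=d[max(0,v-1):v+2,max(0,u-1):u+2]; w=w[w>0]
    return c+r*np.median(w) if len(w) else None
def proj(m,X):
    c=np.array(m["R"])@np.array(X)+np.array(m["t"]); k=np.array(m["intrinsics"])@c; return k[:2]/k[2]
def pose():
    o=bot.get_obs(); q=o["tool_rot"]; R=Rn.from_quat([q[1],q[2],q[3],q[0]]).as_matrix()
    return o,np.array(o["eef_pos"]),R
def go(X,yaw_y=None):
    """rel. tool shift to put grasp point at X; yaw_y: world angle of tool y line wanted"""
    o,p,R=pose(); g=p+R[:,2]*0.155
    s=R.T@(np.array(X)-g); out=[s.round(4)]
    if yaw_y is not None:
        a=np.arctan2(R[1,1],R[0,1]); d=(yaw_y-a+np.pi/2)%np.pi-np.pi/2
        out.append(('turn deg about tool z (pos=cw from above)',round(float(np.degrees(-d)),1)))
    return out
E
python3 - <<'E'
from h import *
np.set_printoptions(precision=4,suppress=True)
o,p,R=pose(); print(o); print(R)
for c in ("scene","side"):
    m,pi,d=snap(c,c+"0.png"); print(c,-np.array(m["R"]).T@np.array(m["t"]))
    for n,z in [("strip_grip",.126),("strip_slot",.079),("selector_a_hub",.014),("selector_a_knob",.03),("spindle_middle_seat",.065),("spindle_left_seat",.065),("spindle_right_seat",.065),("pin_middle",.061),("tray",0),("bottle",0),("isolator",0),("broken_hub",.065)]:
        for r in bot.pinpoint(n,c)[:4]:
            print(n,round(r["score"],2),np.round(r["at"]),atz(m,r["at"],z),atd(m,d,r["at"]))
E
```

```text
{'t': 0.0, 'q': array([ 1.1469,  0.4778,  0.0224,  1.5564, -0.0115,  1.1093, -0.0831]), 'joint_vel': array([ 0.0007, -0.0016,  0.0024,  0.0004, -0.0006, -0.0003, -0.0014]), 'joint_torque': array([  0.0002, -59.6463,   1.6077, -28.1199,   0.0124,   0.0093,
        -0.    ]), 'eef_pos': array([ 0.2095, -0.6414,  0.4037]), 'tool_rot': array([-0.0009,  0.9876,  0.1572, -0.0002]), 'contact_force': array([0.4698, 0.2336, 0.5986]), 'torque': array([ 0.021 , -0.0286,  0.0232]), 'grasp_force': 0.0, 'gripper_width': 0.9991998649361948}
[[ 0.9506  0.3105 -0.0007]
 [ 0.3105 -0.9506  0.0017]
 [-0.0001 -0.0018 -1.    ]]
scene [-0.2758  1.1691  0.8563]
strip_grip 0.96 [295. 187.] [ 0.5452 -0.1964  0.126 ] [ 0.5411 -0.1896  0.1296]
strip_slot 0.85 [294. 198.] [ 0.5493 -0.193   0.079 ] [ 0.5405 -0.1784  0.0873]
selector_a_hub 0.68 [293. 205.] [ 0.5874 -0.2503  0.014 ] [ 0.5371 -0.1675  0.0631]
selector_a_hub 0.61 [308. 197.] [ 0.5716 -0.3527  0.014 ] [ 0.5253 -0.2696  0.06  ]
selector_a_hub 0.5 [288. 203.] [ 0.6112 -0.2528  0.014 ] [ 0.5415 -0.1411  0.0802]
selector_a_knob 0.4 [332. 198.] [ 0.4695 -0
[... 1440 characters left out ...]
0.38 [281. 208.] [ 0.6118 -0.188   0.014 ] [ 0.5545 -0.0927  0.0605]
spindle_middle_seat 0.48 [296. 196.] [ 0.5589 -0.1998  0.065 ] [ 0.5439 -0.173   0.077 ]
spindle_right_seat 0.42 [309. 191.] [ 0.545  -0.2652  0.065 ] [ 0.522  -0.2213  0.0838]
pin_middle 0.9 [314. 202.] [ 0.4876 -0.1877  0.061 ] [ 0.5072 -0.2259  0.0436]
tray 0.95 [337. 192.] [ 0.5287 -0.46    0.    ] [ 0.503  -0.4035  0.0236]
tray 0.68 [313. 203.] [ 0.5568 -0.3174 -0.    ] [ 0.5057 -0.2179  0.0453]
bottle 0.65 [191. 255.] [0.6689 0.2164 0.    ] [0.6501 0.2374 0.0146]
isolator 0.77 [305. 218.] [ 0.5173 -0.1881  0.    ] [ 0.4691 -0.0978  0.0449]
broken_hub 0.47 [298. 200.] [ 0.5381 -0.1703  0.065 ] [ 0.5375 -0.1693  0.0655]
```

```bash
ls pics
```

```text
scene0.png
side0.png
```

View pics/scene0.png

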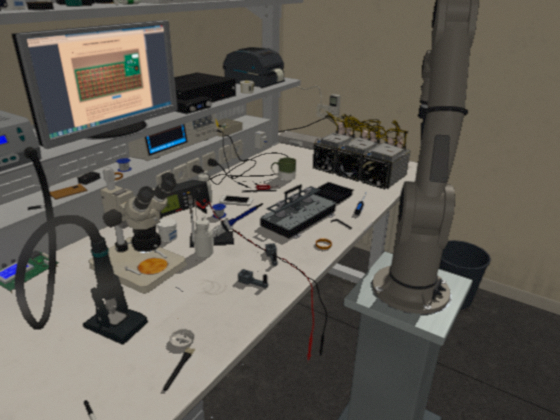

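View pics/side0.png

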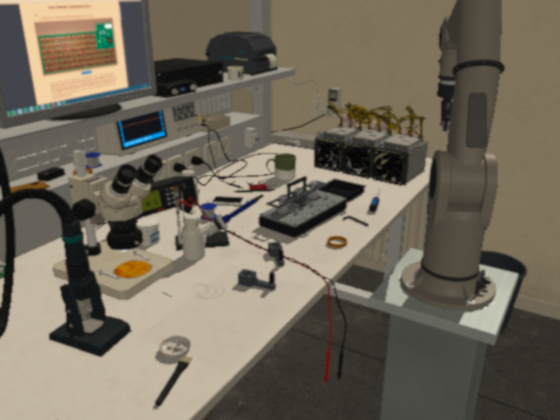

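```bash
python3 -m pendant '[[0.085,0.03,-0.025,-0.005,0],[0.085,0.03,-0.025,-0.005,0],[0.085,0.03,-0.025,-0.005,0],[0.085,0.03,-0.025,-0.005,0],[0.085,0.03,-0.025,-0.005,0],[0.085,0.03,-0.025,-0.005,0],[0.085,0.03,-0.025,-0.005,0],[0.085,0.03,-0.025,-0.005,0],[0.085,0.03,-0.025,-0.005,0],[0.085,0.03,-0.025,-0.005,0],[0.085,0.03,-0.025,-0.005,0],[0.085,0,0,0,0]]'
cat > w.py <<'E'
from h import *
np.set_printoptions(precision=4,suppress=True)
H={"strip_grip":.126,"strip_slot":.079,"strip_hole":.079,"selector_a_hub":.014,"selector_a_knob":.03,"spindle_middle_seat":.065,"spindle_left_seat":.065,"spindle_right_seat":.065,"pin_middle":.061,"tray":0,"bottle":0,"isolator":0,"broken_hub":.065}
fn=sys.argv[1]; m,pi,d=snap("wrist",fn)
o,p,R=pose(); print('t',o['t'],p,'yaw y',np.degrees(np.arctan2(R[1,1],R[0,1])).round(2),'q',np.array(o['q']).round(2))
for a in sys.argv[2:]:
    n,z=(a.split('@')+[None])[:2]; z=H[n] if z is None else float(z)
    for r in bot.pinpoint(n,"wrist")[:4]:
        print(n,round(r["score"],2),np.round(r["at"]),atz(m,r["at"],z),atd(m,d,r["at"]))
E
python3 w.py w1.png strip_grip strip_slot strip_hole spindle_left_seat spindle_right_seat spindle_middle_seat pin_middle tray isolator broken_hub
```

```text
t: 2.3
eef_pos: [0.4425, -0.2702, 0.4613]
tool_rot: [-0.001, 0.987, 0.163, 0.002]
contact_force: [0.2, -0.1, 0.2]
gripper_width: 0.994
grasp_force: 0.0
t 2.35 [ 0.4405 -0.2736  0.4607] yaw y -71.42 q [ 0.61  0.18 -0.2   1.85  0.04  1.12 -0.85]
strip_grip 0.63 [227.  50.] [ 0.5463 -0.1882  0.126 ] [ 0.5456 -0.1895  0.1329]
strip_slot 0.78 [232.  64.] [ 0.5411 -0.188   0.079 ] [ 0.5395 -0.1915  0.1004]
strip_hole 0.66 [214.  49.] [ 0.5478 -0.1675  0.079 ] [ 0.543  -0.1793  0.1324]
spindle_left_seat 0.59 [164.  23.] [ 0.5558 -0.1092  0.065 ] [ 0.5484 -0.1342  0.1322]
spindle_right_seat 0.73 [306. 100.] [ 0.5326 -0.2721  0.065 ] [ 0.531  -0.2696  0.1   ]
spindle_middle_seat 0.69 [236.  63.] [ 0.5439 -0.1896  0.065 ] [ 0.5388 -0.1997  0.1313]
spindle_middle_seat 0.38 [228.  49.] [ 0.5537 -0.1773  0.065 ] [ 0.5467 -0.1898  0.132 ]
pin_middle 0.92 [230. 108.] [ 0.498  -0.1958  0.061 ] [ 0.498  -0.1958  0.0613]
pin_middle 0.3 [161.  27.] [ 0.552  -0.1055  0.061 ] [ 0.5489 -0.1174  0.0924]
tray 0.92 [431. 164.] [ 0.5132 -0.4646  0.    ] [ 0.5132 -0.4628  0.0036]
isolator 0.66 [236.  92.] [ 0.5158 -0.1884  0.    ] [ 0.5158 -0.1945  0.0458]
```

View pics/w1.png

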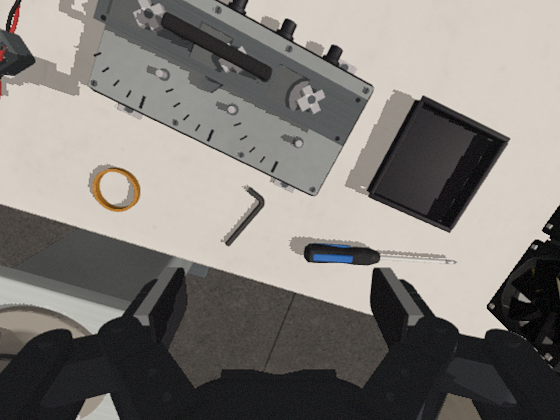

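```bash
cat >> h.py <<'E'
def cloud(m,d):
    K=np.array(m["intrinsics"]);v,u=np.mgrid[0:420,0:560]
    r=np.stack([(u-K[0,2])/K[0,0],(v-K[1,2])/K[1,1],np.ones_like(u)],-1)*d[...,None]
    return (r-np.array(m["t"]))@np.array(m["R"])   # R^T (x-t)
E
python3 - <<'E'
from h import *
np.set_printoptions(precision=4,suppress=True)
m,p,d=snap("wrist"); P=cloud(m,d)
for uv in [(162,73),(231,109),(298,142)]: print('pin',atz(m,uv,.061))
a=atz(m,(162,73),.061)-atz(m,(298,142),.061); yaw=np.arctan2(-a[0],a[1]); print('yaw',np.degrees(yaw))
C=np.array([.545,-.19])
ex=np.array([np.cos(yaw),np.sin(yaw)]); ey=np.array([-ex[1],ex[0]])
ok=(d>0)&(np.hypot(P[...,0]-C[0],P[...,1]-C[1])<.12)
for lo,hi in [(.118,.14),(.074,.09),(.091,.105)]:
    s=P[ok&(P[...,2]>lo)&(P[...,2]<hi)]; q=s[:,:2]-C
    X=q@ex;Y=q@ey; print(lo,len(s),'x',np.percentile(X,[1,50,99]),'y',np.percentile(Y,[1,50,99]),'z',np.median(s[:,2]))
s=P[ok&(P[...,2]>.118)&(P[...,2]<.14)][:,:2]; _,_,V=np.linalg.svd(s-s.mean(0)); v=V[0]*np.sign(V[0][1]); print('handle yaw',np.degrees(np.arctan2(-v[0],v[1])), s.mean(0))
print(bot.boxes_of("selector_a_hub","wrist")[:3])
E
```

```text
pin [ 0.5045 -0.1271  0.061 ]
pin [ 0.4919 -0.2067  0.061 ]
pin [ 0.481  -0.2883  0.061 ]
yaw -8.294003251653034
0.118 1958 x [-0.0066 -0.0006  0.0058] y [-0.0397  0.0103  0.0572] z 0.13207786274644456
0.074 7369 x [-0.0265 -0.0081  0.0263] y [-0.1176 -0.0173  0.1114] z 0.08447531243728257
0.091 1176 x [-0.0136 -0.0048  0.0115] y [-0.0945 -0.0005  0.0936] z 0.09942104632380332
handle yaw -7.4633129681832875 [ 0.5458 -0.1803]
[]
```

```bash
python3 -m pendant '[[0.085,0,0,0,-7],[0.085,0,0,0,-7],[0.085,0,0,0,-7],[0.085,0,0,0,-7],[0.085,0,0,0,-7],[0.085,0,0,0,-7],[0.085,0,0,0,-7],[0.085,0,0,0,-7],[0.085,0,0,0,-7]]'; python3 -m pendant '[[0.085,0.035,0,-0.005,0],[0.085,0.035,0,-0.005,0],[0.085,0.035,0,-0.005,0],[0.085,0.035,0,-0.005,0],[0.085,0.035,0,-0.005,0],[0.085,0.035,0,-0.005,0],[0.085,0.035,0,-0.005,0],[0.085,0.035,0,-0.005,0],[0.085,0.035,0,-0.005,0],[0.085,0,0,0,0],[0.085,0,0,0,0]]'
python3 w.py w2.png  selector_a_hub selector_a_knob bottle spindle_left_seat strip_grip pin_middle
```

```text
t: 3.7
eef_pos: [0.4379, -0.2778, 0.4597]
tool_rot: [0.0, 0.758, 0.652, 0.0]
contact_force: [0.3, -0.1, 0.2]
gripper_width: 0.996
grasp_force: 0.0
t: 4.62
eef_pos: [0.4867, 0.0355, 0.5051]
tool_rot: [0.0, 0.758, 0.652, 0.0]
contact_force: [-0.0, -0.7, 0.4]
gripper_width: 0.994
grasp_force: 0.0
t 4.6667 [0.4867 0.0336 0.5047] yaw y -8.83 q [ 0.33  0.12 -0.57  1.83  0.07  1.21 -0.42]
bottle 0.8 [394.  12.] [0.665  0.2052 0.    ] [0.6378 0.1901 0.0771]
spindle_left_seat 0.95 [343. 263.] [ 0.557  -0.1119  0.065 ] [ 0.5523 -0.0943  0.0971]
spindle_left_seat 0.3 [318. 291.] [ 0.5172 -0.1519  0.065 ] [ 0.5176 -0.1572  0.0568]
strip_grip 0.96 [346. 340.] [ 0.5425 -0.191   0.126 ] [ 0.5418 -0.1862  0.1315]
pin_middle 0.74 [308. 317.] [ 0.4976 -0.1967  0.061 ] [ 0.4976 -0.1963  0.0615]
```

View pics/w2.png

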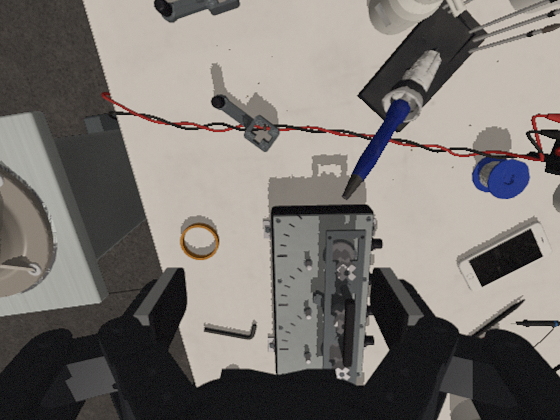

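Run:
```python
from h import *
print(go([.544,-.1905,.126],np.radians(-8)))
m=bot.camera_model("wrist")
for uv,z in [((245,180),0),((261,132),.028),((220,102),.044),((275,207),.045),((372,207),.045),((140,180),0),((333,180),0),((198,240),0)]: print(uv,atz(m,uv,z).round(3))
```

```text
[array([-0.2109,  0.0917,  0.2235]), ('turn deg about tool z (pos=cw from above)', -1.0)]
(245, 180) [0.432 0.011 0.   ]
(261, 132) [0.47  0.079 0.028]
(220, 102) [0.425 0.125 0.044]
(275, 207) [ 0.472 -0.024  0.045]
(372, 207) [ 0.607 -0.045  0.045]
(140, 180) [0.275 0.036 0.   ]
(333, 180) [ 0.563 -0.009  0.   ]
(198, 240) [ 0.339 -0.073  0.   ]
```

```bash
python3 -m pendant '[[0.05,-0.0351,0.0153,0.0165,-1],[0.05,-0.0351,0.0153,0.0165,0],[0.05,-0.0351,0.0153,0.0165,0],[0.05,-0.0351,0.0153,0.0165,0],[0.05,-0.0351,0.0153,0.0165,0],[0.05,-0.0351,0.0153,0.0165,0],[0.05,0,0,0.03,0],[0.05,0,0,0.03,0],[0.05,0,0,0.02,0],[0.05,0,0,0,0],[0.05,0,0,0,0]]' 60
python3 - <<'E'
from h import *
np.set_printoptions(precision=4,suppress=True)
m,p,d=snap("wrist"); P=cloud(m,d); C=np.array([.544,-.1905]); yaw=np.radians(-8);ex=np.array([np.cos(yaw),np.sin(yaw)]); ey=np.array([-ex[1],ex[0]])
s=P[(d>0)&(np.hypot(P[...,0]-C[0],P[...,1]-C[1])<.1)&(P[...,2]>.118)&(P[...,2]<.14)]
q=s[:,:2]-C; print(len(s),np.percentile(q@ex,[1,50,99]),np.percentile(q@ey,[1,50,99]),np.percentile(s[:,2],[5,50,95]))
print(go([.544,-.1905,.126],np.radians(-8)))
E
```

```text
t: 5.88
eef_pos: [0.5476, -0.1882, 0.3251]
tool_rot: [-0.001, 0.754, 0.656, -0.001]
contact_force: [0.5, 0.2, 0.8]
gripper_width: 0.585
grasp_force: 0.0
3588 [-0.0053  0.0008  0.0065] [-0.0367  0.0181  0.0599] [0.1302 0.1322 0.1333]
[array([-0.0029, -0.004 ,  0.0456]), ('turn deg about tool z (pos=cw from above)', 0.1)]
```

```bash
python3 -m pendant '[[0.05,-0.002,-0.0025,0.023,0],[0.05,0,0,0.022,0],[0.0,0,0,0,0],[0.0,0,0,0,0],[0.0,0,0,0,0],[0.0,0,0,0,0]]' 60;  python3 -c "
from h import *
print(go([.544,-.1905,.126],np.radians(-8)))"
```

```text
t: 6.43
eef_pos: [0.546, -0.1895, 0.283]
tool_rot: [0.001, 0.754, 0.657, 0.001]
contact_force: [-1.1, -0.5, 4.5]
gripper_width: 0.125
grasp_force: 58.8
[array([-0.0012, -0.0023,  0.002 ]), ('turn deg about tool z (pos=cw from above)', 0.1)]
```

```bash
python3 -m pendant '[[0,-0.007,0,0,0],[0,-0.007,0,0,0],[0,-0.007,0,0,0],[0,-0.005,0,0,0],[0,0,0,0,0]]'; python3 -c "
from h import *
print(go([.544,-.1905,.126],np.radians(-8)))"
```

```text
t: 6.85
eef_pos: [0.5426, -0.216, 0.2827]
tool_rot: [0.001, 0.755, 0.656, 0.001]
contact_force: [-0.2, 2.5, 6.8]
gripper_width: 0.126
grasp_force: 59.7
[array([ 0.0254, -0.0028,  0.0017]), ('turn deg about tool z (pos=cw from above)', 0.0)]
```

```bash
python3 -m pendant '[[0,0,0,-0.008,0],[0,0,0,-0.008,0],[0,0,0,-0.008,0],[0,0,0,-0.02,0],[0,0,0,-0.03,0],[0,0,0,-0.03,0],[0,0,0,0,0]]'
python3 - <<'E'
from h import *
np.set_printoptions(precision=4,suppress=True)
m,p,d=snap("wrist","w3.png")
cv2.imwrite('pics/w3.png',p)
P=cloud(m,d)
print(go([.433,.014,.2]))
E
```

```text
t: 7.43
eef_pos: [0.5434, -0.2155, 0.3917]
tool_rot: [0.005, 0.754, 0.657, 0.003]
contact_force: [1.8, -0.1, -2.2]
gripper_width: 0.126
grasp_force: 58.7
[array([ 0.2125, -0.1416,  0.0325])]
```

View pics/w3.png

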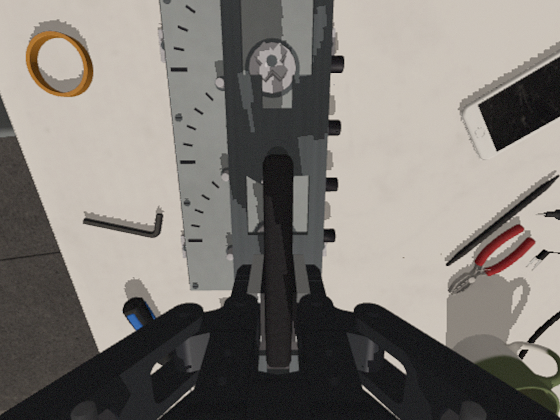

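```bash
python3 -m pendant '[[0,0.0304,-0.0202,0,0],[0,0.0304,-0.0202,0,0],[0,0.0304,-0.0202,0,0],[0,0.0304,-0.0202,0,0],[0,0.0304,-0.0202,0,0],[0,0.0304,-0.0202,0,0],[0,0.0304,-0.0202,0,0],[0,0,0,0,-7],[0,0,0,0,-7],[0,0,0,0,-7],[0,0,0,0,-7],[0,0,0,0,-7]]';python3 -m pendant '[[0,0,0,0,-7],[0,0,0,0,-7],[0,0,0,0,-7],[0,0,0,0,-7],[0,0,0,0,-7],[0,0,0,0,-7],[0,0,0,0,-7],[0,0,0,0,-6],[0,0,0,0,0],[0,0,0,0,0]]'
python3 - <<'E'
from h import *
np.set_printoptions(precision=4,suppress=True)
print(go([.433,.014,.05],np.radians(82)),pose()[0]['q'])
E
```

```text
t: 8.48
eef_pos: [0.4302, 0.0149, 0.3841]
tool_rot: [-0.001, 0.519, 0.855, -0.001]
contact_force: [0.1, -0.5, -2.3]
gripper_width: 0.125
grasp_force: 58.9
t: 9.32
eef_pos: [0.4304, 0.0148, 0.3843]
tool_rot: [-0.001, 0.071, 0.998, -0.0]
contact_force: [-0.3, -0.6, -2.8]
gripper_width: 0.124
grasp_force: 59.0
[array([-0.003 , -0.0003,  0.1792]), ('turn deg about tool z (pos=cw from above)', -0.1)] [ 0.5128  0.1617 -0.7453  2.0915  0.1359  0.9364  1.1225]
```

```bash
python3 -m pendant '[[0,-0.003,0,0.035,0],[0,0,0,0.035,0],[0,0,0,0.035,0],[0,0,0,0.035,0],[0,0,0,0.022,0],[0,0,0,0.01,0],[0,0,0,0.007,0],[0,0,0,0,0]]';python3 -c "
from h import *
print(go([.433,.014,.05],np.radians(82)))"
```

```text
t: 9.98
eef_pos: [0.434, 0.0147, 0.2055]
tool_rot: [-0.0, 0.07, 0.998, -0.0]
contact_force: [-0.8, 0.3, -0.9]
gripper_width: 0.128
grasp_force: 60.2
[array([ 0.0008, -0.0008,  0.0005]), ('turn deg about tool z (pos=cw from above)', 0.0)]
```

```bash
python3 -m pendant '[[0.05,0,0,0,0],[0.05,0,0,0,0],[0.05,0,0,-0.035,0],[0.05,0,0,-0.04,0],[0.05,0,0,-0.04,0],[0.05,-0.027,-0.028,-0.012,0],[0.05,-0.027,-0.028,-0.012,0],[0.05,-0.027,-0.028,-0.012,0],[0.05,-0.027,-0.028,-0.012,0],[0.05,-0.027,-0.028,-0.012,0],[0.05,-0.027,-0.028,-0.012,0],[0.05,-0.027,-0.028,-0.012,0]]';python3 -m pendant '[[0.05,-0.027,-0.028,-0.012,0],[0.05,0,0,0,7],[0.05,0,0,0,7],[0.05,0,0,0,7],[0.05,0,0,0,7],[0.05,0,0,0,0],[0.05,0,0,0,0]]'
python3 w.py w4.png broken_hub spindle_left_seat spindle_middle_seat spindle_right_seat pin_middle isolator tray selector_a_hub
```

```text
t: 10.98
eef_pos: [0.5943, -0.2073, 0.407]
tool_rot: [0.001, 0.069, 0.998, -0.0]
contact_force: [0.0, -0.2, 0.2]
gripper_width: 0.586
grasp_force: 0.0
t: 11.57
eef_pos: [0.6167, -0.2368, 0.4179]
tool_rot: [0.001, 0.307, 0.952, -0.0]
contact_force: [0.4, -0.2, 0.1]
gripper_width: 0.585
grasp_force: 0.0
t 11.6167 [ 0.6167 -0.2368  0.4177] yaw y 54.31 q [ 0.62  0.49 -0.49  1.55  0.25  1.16  1.02]
broken_hub 0.79 [270.  95.] [ 0.54   -0.1924  0.065 ] [ 0.5413 -0.1923  0.0994]
spindle_left_seat 0.6 [358.  54.] [ 0.5584 -0.1066  0.065 ] [ 0.5577 -0.1156  0.099 ]
spindle_middle_seat 0.91 [276.  99.] [ 0.5461 -0.1904  0.065 ] [ 0.5467 -0.1906  0.1003]
spindle_right_seat 0.84 [200. 139.] [ 0.5328 -0.2731  0.065 ] [ 0.5346 -0.2659  0.0937]
pin_middle 0.89 [242.  56.] [ 0.497  -0.1928  0.061 ] [ 0.4971 -0.1928  0.0615]
tray 0.62 [ 92. 209.] [ 0.5158 -0.4579  0.    ] [ 0.5162 -0.4551  0.0041]
selector_a_hub 0.2 [242.  59.] [ 0.4919 -0.1953  0.014 ] [ 0.4996 -0.1949  0.0618]
```

View pics/w4.png

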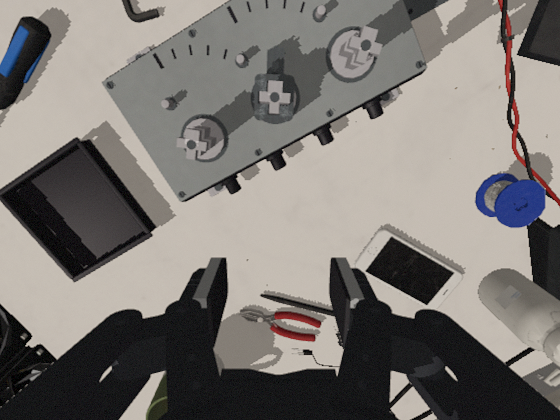

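Run:
```python
from h import *
np.set_printoptions(precision=4,suppress=True)
m,p,d=snap("wrist"); P=cloud(m,d)
S=np.array([[.5584,-.1066],[.5459,-.1902],[.5333,-.2738]])
for s in S:
    k=(d>0)&(np.hypot(P[...,0]-s[0],P[...,1]-s[1])<.022)&(P[...,2]>.093)&(P[...,2]<.105)
    q=P[k]; print(len(q),q.mean(0), (q[:,:2].max(0)+q[:,:2].min(0))/2)
out=[]
for s in S:
    u,v=proj(m,[*s,.085]).astype(int); out.append(cv2.resize(p[max(0,v-32):v+32,u-32:u+32],(266,266),interpolation=cv2.INTER_CUBIC))
cv2.imwrite('pics/c4.png',np.hstack(out))
```

```text
758 [ 0.5548 -0.1067  0.0992] [ 0.5554 -0.1062]
570 [ 0.5438 -0.1893  0.0996] [ 0.5439 -0.1898]
575 [ 0.5334 -0.2719  0.0992] [ 0.5332 -0.2722]
```

View pics/c4.png

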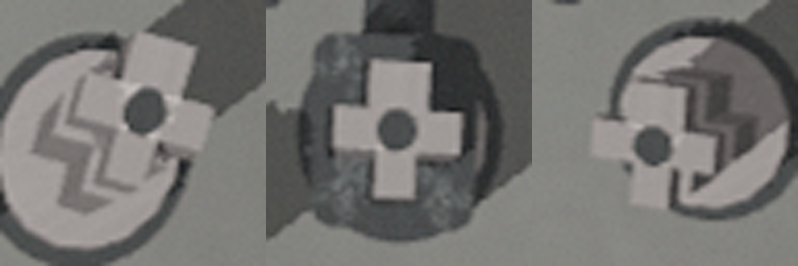

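```bash
cat >> h.py <<'E'
def fithead(P,d,s,a0,z=.099,spread=30):
    """fit toothed head near s (xy): bright/high mask in plane -> x,y,angle(deg)"""
    k=(d>0)&(np.hypot(P[...,0]-s[0],P[...,1]-s[1])<.02)&(P[...,2]>z-.005)&(P[...,2]<z+.006)
    q=P[k][:,:2]; c=(q.max(0)+q.min(0))/2
    g=np.arange(-.017,.01701,.0005); X,Y=np.meshgrid(g,g)
    from scipy.spatial import cKDTree
    obs=(cKDTree(q-c).query(np.c_[X.ravel(),Y.ravel()])[0]<.0005).reshape(X.shape)
    best=None
    for a in np.arange(a0-spread,a0+spread+.1,1):
        t=np.radians(a)
        for dx in np.arange(-.003,.0031,.0005):
            for dy in np.arange(-.003,.0031,.0005):
                U=(X-dx)*np.cos(t)+(Y-dy)*np.sin(t);V=-(X-dx)*np.sin(t)+(Y-dy)*np.cos(t)
                M=((abs(U)<.013)&(abs(V)<.004))|((abs(V)<.013)&(abs(U)<.004))|((U>0)&(U<.013)&(abs(V)<.006))
                sc=(M&obs).sum()/(M|obs).sum()
                if best is None or sc>best[0]: best=(round(float(sc),3),c[0]+dx,c[1]+dy,a)
    return best
E
cat > hd.py <<'E'
from h import *
np.set_printoptions(precision=4,suppress=True)
m,p,d=snap("wrist"); P=cloud(m,d)
for s in [(.5558,-.1065),(.5446,-.19),(.533,-.2728)]: print(fithead(P,d,s,141))
print(go([.5446,-.19,.2]))
E
python3 hd.py
```

```text
(0.845, np.float64(0.5557246543892342), np.float64(-0.10672200782032047), np.float64(130.0))
(0.894, np.float64(0.5448449466350461), np.float64(-0.18979594529521507), np.float64(141.0))
(0.802, np.float64(0.5336520401266655), np.float64(-0.27261423708900695), np.float64(135.0))
[array([ 0.0861, -0.0043,  0.0617])]
```

```bash
python3 -m pendant '[[0.06,0,0,0,3.3],[0.06,0.0286,-0.003,0.02,0],[0.06,0.0286,-0.003,0.02,0],[0.06,0.0286,-0.003,0.02,0],[0.06,0,0,0.035,0],[0.06,0,0,0,0],[0.06,0,0,0,0]]' 60; python3 -c "
from h import *
print(go([.5446,-.19,.069],np.radians(51)))"
```

```text
t: 12.7
eef_pos: [0.5445, -0.1899, 0.3211]
tool_rot: [-0.001, 0.335, 0.942, -0.0]
contact_force: [0.2, 0.1, 0.4]
gripper_width: 0.706
grasp_force: 0.0
[array([-0.0008,  0.0003,  0.0971]), ('turn deg about tool z (pos=cw from above)', -0.2)]
```

```bash
python3 -m pendant '[[0.06,0,0,0.035,0],[0.06,0,0,0.035,0],[0.06,0,0,0.02,0],[0.06,0,0,0.007,0],[0.06,0,0,0,0],[0,0,0,0,0],[0,0,0,0,0],[0,0,0,0,0],[0,0,0,0,0]]' 60;  python3 -m pendant '[[0,0,0,-0.01,0],[0,0,0,-0.01,0],[0,0,0,-0.02,0],[0,0,0,-0.03,0],[0,0,0,-0.04,0],[0,0,0,0,0]]';python3 -c "
from h import *
print(go([.514,-.457,.1]),go([.514,-.457,.1],np.radians(82)))"
```

```text
t: 13.45
eef_pos: [0.5462, -0.19, 0.2273]
tool_rot: [0.002, 0.336, 0.942, 0.0]
contact_force: [1.0, -0.8, 6.8]
gripper_width: 0.412
grasp_force: 60.8
t: 13.95
eef_pos: [0.5472, -0.1896, 0.3432]
tool_rot: [0.006, 0.335, 0.942, 0.0]
contact_force: [1.8, 0.0, 0.4]
gripper_width: 0.41
grasp_force: 61.3
[array([-0.1406, -0.2293,  0.0887])] [array([-0.1406, -0.2293,  0.0887]), ('turn deg about tool z (pos=cw from above)', -31.2)]
```

```bash
python3 -m pendant '[[0,-0.0201,-0.0329,0,0],[0,-0.0201,-0.0329,0,0],[0,-0.0201,-0.0329,0,0],[0,-0.0201,-0.0329,0,0],[0,-0.0201,-0.0329,0,0],[0,-0.0201,-0.0329,0,0],[0,-0.0201,-0.0329,0,0],[0,0,0,0,0],[0,0,0,0.035,0],[0,0,0,0.035,0],[0,0,0,0.03,0],[0,0,0,0,0]]';python3 w.py w5.png tray
```

```text
t: 14.95
eef_pos: [0.5057, -0.4554, 0.2291]
tool_rot: [-0.005, 0.335, 0.942, 0.002]
contact_force: [-0.8, 0.2, -1.3]
gripper_width: 0.407
grasp_force: 61.2
t 15.0 [ 0.5069 -0.4561  0.2324] yaw y 50.81 q [ 0.9   0.7  -0.38  1.64  0.32  0.87  1.28]
```

```bash
python3 -m pendant '[[0,0,0,0,0],[0,0,0,0.02,0],[0,0,0,0.018,0],[0,0,0,0,0],[0,0,0,0,0],[0.055,0,0,0,0],[0.055,0,0,0,0],[0.055,0,0,0,0]]'; python3 -m pendant '[[0.055,0,0,-0.03,0],[0.055,0,0,-0.04,0],[0.055,0,0,-0.04,0],[0.055,-0.04,0,-0.01,0],[0.055,-0.04,0,-0.01,0],[0.055,-0.04,0,-0.01,0],[0.055,0,0,-0.01,0]]';python3 w.py w5.png tray broken_hub; python3 -c "
from h import *
print(go([.49,.0,.31],np.radians(44)))"
```

```text
t: 15.72
eef_pos: [0.5089, -0.4575, 0.1987]
tool_rot: [0.001, 0.336, 0.942, -0.0]
contact_force: [-0.4, 0.3, 0.1]
gripper_width: 0.641
grasp_force: 0.0
t: 16.3
eef_pos: [0.6048, -0.536, 0.3465]
tool_rot: [0.002, 0.336, 0.942, -0.0]
contact_force: [-1.8, 1.0, -1.8]
gripper_width: 0.645
grasp_force: 0.0
t 16.35 [ 0.6036 -0.5346  0.349 ] yaw y 50.75 q [ 0.86  0.77 -0.39  1.2   0.28  1.21  1.36]
tray 0.73 [280.  56.] [ 0.5125 -0.4589  0.    ] [ 0.5128 -0.4592  0.0032]
broken_hub 0.93 [276.  46.] [ 0.5124 -0.463   0.065 ] [ 0.5047 -0.457   0.0028]
[array([ 0.4233,  0.3424, -0.1178]), ('turn deg about tool z (pos=cw from above)', 6.8)]
```

View pics/w5.png

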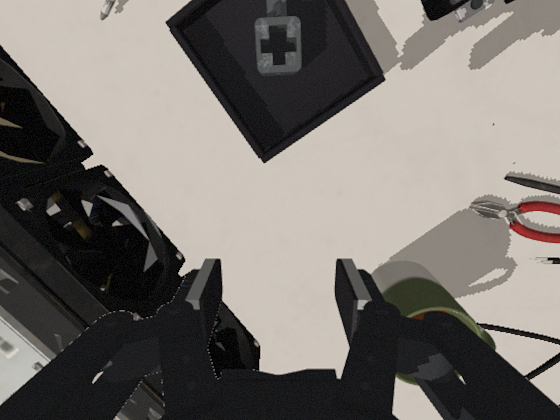

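```bash
python3 -m pendant '[[0.055,0.028,0.028,-0.01,0],[0.055,0.028,0.028,-0.01,0],[0.055,0.028,0.028,-0.01,0],[0.055,0.028,0.028,-0.01,0],[0.055,0.028,0.028,-0.01,0],[0.055,0.028,0.028,-0.01,0],[0.055,0.028,0.028,-0.01,0],[0.055,0.028,0.028,-0.01,0],[0.055,0.028,0.028,-0.01,0],[0.055,0.028,0.028,-0.01,0],[0.055,0.028,0.028,-0.01,0],[0.055,0.028,0.028,0,0]]';python3 -m pendant '[[0.055,0.028,0.028,0,0],[0.055,0.028,0.028,0,0],[0.055,0,0,0,6],[0.055,0,0,0,0],[0.055,0,0,0,0]]'; python3 w.py w6.png selector_a_hub selector_a_knob strip_grip bottle
```

```text
t: 17.45
eef_pos: [0.5515, -0.0581, 0.4587]
tool_rot: [0.001, 0.336, 0.942, -0.0]
contact_force: [1.5, -0.4, 1.0]
gripper_width: 0.645
grasp_force: 0.0
t: 17.87
eef_pos: [0.544, 0.0182, 0.4565]
tool_rot: [0.0, 0.383, 0.924, -0.001]
contact_force: [0.9, -0.5, -0.4]
gripper_width: 0.643
grasp_force: 0.0
t 17.9167 [0.5444 0.0173 0.4565] yaw y 44.85 q [ 0.36  0.27 -0.6   1.77  0.17  1.15  0.48]
selector_a_knob 0.7 [204.  90.] [0.4145 0.0242 0.03  ] [0.4089 0.0206 0.0001]
selector_a_knob 0.32 [274.  88.] [0.4702 0.0831 0.03  ] [0.4689 0.0838 0.0006]
strip_grip 0.97 [205. 103.] [0.44   0.0283 0.126 ] [0.4283 0.0174 0.0526]
strip_grip 0.67 [169. 257.] [ 0.5128 -0.1127  0.126 ] [ 0.5195 -0.1623  0.0458]
bottle 0.85 [449. 130.] [0.6654 0.207  0.    ] [0.6399 0.1877 0.0613]
```

View pics/w6.png

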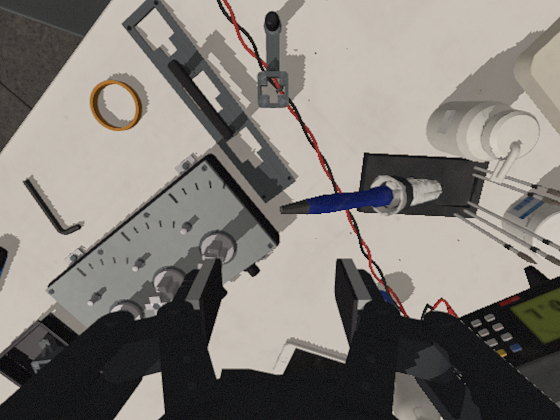

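```bash
cat > lv.py <<'E'
from h import *
np.set_printoptions(precision=4,suppress=True)
s=np.array([float(sys.argv[1]),float(sys.argv[2])])
m,p,d=snap("wrist"); P=cloud(m,d)
N=(d>0)&(np.hypot(P[...,0]-s[0],P[...,1]-s[1])<.11)
kn=P[N&(P[...,2]>.037)&(P[...,2]<.05)]; hb=P[N&(P[...,2]>.022)&(P[...,2]<.033)&(np.hypot(P[...,0]-s[0],P[...,1]-s[1])<.032)]
for r in bot.pinpoint("selector_a_hub","wrist")[:3]: print('hub',round(r["score"],2),r["at"],atz(m,r["at"],.014))
for r in bot.pinpoint("selector_a_knob","wrist")[:3]: print('knob',round(r["score"],2),r["at"],atz(m,r["at"],.03))
h=cv2.minAreaRect(hb[:,:2].astype(np.float32)*1000); print('hub rect mm',h,len(hb), 'mean',hb.mean(0))
c=np.array(h[0])/1000
if len(kn):
    k=(kn.min(0)+kn.max(0))/2; km=np.median(kn,0); print('knob',len(kn),k,km,'angle',np.degrees(np.arctan2(km[1]-c[1],km[0]-c[0])),'dist',np.hypot(*(km[:2]-c)))
    a=np.arctan2(km[1]-c[1],km[0]-c[0]); print(go([*c,.021],a+np.pi/2))
E
python3 lv.py .47 .079
```

```text
hub rect mm ((467.9204406738281, 82.93233489990234), (35.39625549316406, 45.2288818359375), 44.7271614074707) 722 mean [0.4697 0.0815 0.0283]
knob 285 [0.4249 0.0536 0.0435] [0.4214 0.1267 0.0442] angle 136.73974092796314 dist 0.06384595646476814
[array([ 0.1006, -0.0091,  0.2807]), ('turn deg about tool z (pos=cw from above)', -2.0)]
```

```bash
python3 -c "
from h import *
print(go([.4702,.0795,.021],np.radians(45)))"; python3 -m pendant '[[0.06,0.032,-0.002,0.035,0],[0.06,0.032,-0.002,0.035,0],[0.06,0.0315,-0.002,0.035,0],[0.06,0,0,0.04,0],[0.06,0,0,0.04,0],[0.06,0,0,0.03,0],[0.06,0,0,0,0],[0.06,0,0,0,0]]' 60; python3 -c "
from h import *
print(go([.4702,.0795,.021],np.radians(45)))"; python3 lv.py .47 .0795
```

```text
[array([ 0.0966, -0.0099,  0.2807]), ('turn deg about tool z (pos=cw from above)', -0.3)]
t: 18.93
eef_pos: [0.4821, 0.0745, 0.2537]
tool_rot: [-0.001, 0.384, 0.923, -0.001]
contact_force: [0.3, -0.8, 1.3]
gripper_width: 0.707
grasp_force: 0.0
[array([ 0.0114, -0.0043,  0.0778]), ('turn deg about tool z (pos=cw from above)', -0.2)]
hub rect mm ((467.6912536621094, 82.94696044921875), (35.978729248046875, 46.86164855957031), 45.63103485107422) 2362 mean [0.469  0.0817 0.028 ]
knob 1550 [0.4135 0.0775 0.0435] [0.4182 0.0274 0.0448] angle -131.70666320852854 dist 0.07444012603060293
[array([ 0.0174, -0.0062,  0.0804]), ('turn deg about tool z (pos=cw from above)', 86.5)]
```

```bash
cat > lv2.py <<'E'
from h import *
np.set_printoptions(precision=4,suppress=True)
s=np.array([float(sys.argv[1]),float(sys.argv[2])]);a=np.radians(float(sys.argv[3]));e=np.array([np.cos(a),np.sin(a)]);f=np.array([-e[1],e[0]])
m,p,d=snap("wrist"); P=cloud(m,d); X=(P[...,:2]-s)@e; Y=(P[...,:2]-s)@f; Z=P[...,2]; ok=(d>0)&(abs(Y)<.03)
k=ok&(Z>.04)&(Z<.05)&(abs(X-.07)<.025); print('knob X',X[k].min(),X[k].max(),'Y',Y[k].min(),Y[k].max(),'ang corr',np.degrees(np.arctan((Y[k].min()+Y[k].max())/2/.07)))
h=ok&(Z>.026)&(Z<.031)&(abs(X)<.03)
for x in np.arange(-.03,.031,.003):
    q=h&(abs(X-x)<.0015); print(round(x,3),q.sum(),Y[q].min() if q.any() else '',Y[q].max() if q.any() else '')
E
python3 lv2.py .4697 .0807 135
```

```text
knob X 0.06248091465389797 0.07737951344820758 Y -0.007509343629131635 0.007800228361978426 ang corr 0.11904602524086189
-0.03 0  
-0.027 0  
-0.024 0  
-0.021 49 -0.014395049769507387 0.014360287233609652
-0.018 202 -0.017010739156014965 0.01699446390097622
-0.015 228 -0.017649163428496213 0.017557195503787544
-0.012 171 -0.018283685455886267 0.017470394231528782
-0.009 167 -0.018250564480767693 0.017389611488139677
-0.006 160 -0.018159304146469615 0.017288338196212012
-0.003 53 -0.018132444425311714 0.017832071914223924
-0.0 51 -0.01805643836486907 0.017678565256316482
0.003 52 -0.018055970823313124 0.017652713649090566
0.006 134 -0.018004860821352133 0.017448057721601146
0.009 155 -0.01798025419455612 0.01739308296716656
0.012 155 -0.017921120354346783 0.01785062418376779
0.015 236 -0.017907356901368687 0.01772407758790754
0.018 242 -0.01774441562688928 0.017038931117676587
0.021 74 -0.014607574220131635 0.013715351628529195
0.024 0  
0.027 0  
0.03 0
```

```bash
python3 -c "
from h import *
print(go([.4697,.0807,.021],np.radians(45)))"
```

```text
[array([ 0.0145, -0.0063,  0.0804]), ('turn deg about tool z (pos=cw from above)', -0.2)]
```

```bash
python3 -m pendant '[[0.06,0.0145,-0.006,0,0],[0.06,0,0,0.03,0],[0.06,0,0,0.03,0],[0.06,0,0,0.015,0],[0.06,0,0,0.005,0],[0.06,0,0,0,0],[0.06,0,0,0,0]]' 60;  python3 -c "
from h import *
print(go([.4697,.0807,.021],np.radians(45)))"
```

```text
t: 19.72
eef_pos: [0.4687, 0.0808, 0.1757]
tool_rot: [0.001, 0.384, 0.923, 0.001]
contact_force: [-0.2, 0.1, 0.2]
gripper_width: 0.704
grasp_force: 0.0
[array([-0.0006,  0.0004, -0.0003]), ('turn deg about tool z (pos=cw from above)', -0.2)]
```

```bash
python3 -m pendant '[[0,0,0,0,0],[0,0,0,0,0],[0,0,0,0,0],[0,0,0,0,0],[0,0,0,-0.02,0],[0,0,0,-0.04,0],[0,0,0,-0.04,0],[0,0,0,-0.04,0],[0,0,0,-0.04,0],[0,0,0,0,0]]' 60;  python3 -c "
from h import *
print(go([.5337,-.2726,.20],np.radians(45)))"
```

```text
t: 20.55
eef_pos: [0.4698, 0.0819, 0.3622]
tool_rot: [0.006, 0.384, 0.923, 0.003]
contact_force: [1.4, 1.1, -0.7]
gripper_width: 0.412
grasp_force: 60.7
[array([-0.2953, -0.2061,  0.0075]), ('turn deg about tool z (pos=cw from above)', -0.2)]
```

```bash
python3 -m pendant '[[0,-0.0295,-0.0206,0,0],[0,-0.0295,-0.0206,0,0],[0,-0.0295,-0.0206,0,0],[0,-0.0295,-0.0206,0,0],[0,-0.0295,-0.0206,0,0],[0,-0.0295,-0.0206,0,0],[0,-0.0295,-0.0206,0,0],[0,-0.0295,-0.0206,0,0],[0,-0.0295,-0.0206,0,0],[0,-0.0295,-0.0206,0,0],[0,0,0,0,0],[0,0,0,0,0]]';cat > kn.py <<'E'
from h import *
np.set_printoptions(precision=4,suppress=True)
s=[float(a) for a in sys.argv[1:4]]
m,p,d=snap("wrist"); o,t,R=pose(); P=cloud(m,d); T=(P-t)@R  # tool frame
k=(d>0)&(abs(T[...,0]-.07)<.03)&(abs(T[...,1])<.03)&(T[...,2]>.12)&(T[...,2]<.19)
z=T[...,2][k].min(); j=k&(T[...,2]<z+.006)
print('knob top z',z,'x',T[...,0][j].min(),T[...,0][j].max(),'y',T[...,1][j].min(),T[...,1][j].max(),j.sum())
kx=(T[...,0][j].min()+T[...,0][j].max())/2; ky=(T[...,1][j].min()+T[...,1][j].max())/2
lev=np.degrees(np.arctan2(ky,.07)); print('hub tool x off',kx-.07*np.cos(np.radians(lev)),'lever ang in tool',lev,'underside z',z+.044)
for r in bot.pinpoint("selector_a_knob","wrist")[:2]: print(r['score'],r['at'])
if len(s)>2:
    print('head',fithead(P,d,s[:2],s[2],spread=15)); off=kx-.07
    print(go([s[0]-off*R[0,0],s[1]-off*R[1,0],.126],np.radians(s[2]-90)))
E
python3 kn.py .5337 -.2726 135;  python3 -c "
from h import *
print(go([.5337,-.2726,.126],np.radians(45)))"
```

```text
t: 21.55
eef_pos: [0.5288, -0.2766, 0.3543]
tool_rot: [0.0, 0.387, 0.922, -0.0]
contact_force: [0.7, 1.7, -1.1]
gripper_width: 0.41
grasp_force: 60.5
knob top z 0.12962663094124988 x 0.060490649371355266 0.07571210092071605 y -0.009690535400567237 0.005430866016895167 1769
hub tool x off -0.0018662459347469768 lever ang in tool -1.7427557577460306 underside z 0.17362663094124986
head (0.135, np.float64(0.5379376884049775), np.float64(-0.2633457538432666), np.float64(134.0))
[array([-0.001 ,  0.0032,  0.0736]), ('turn deg about tool z (pos=cw from above)', -0.2)]
[array([-0.0029,  0.0032,  0.0735]), ('turn deg about tool z (pos=cw from above)', -0.2)]
```

Run:
```python
from h import *
np.set_printoptions(precision=4,suppress=True)
m,p,d=snap("wrist"); P=cloud(m,d); o,t,R=pose()
for s,a in [((.5557,-.1067),130),((.5448,-.1898),141)]:
    f=fithead(P,d,s,a,spread=12); print(f, ((np.array([f[1],f[2],.099])-t)@R))
```

```text
(0.842, np.float64(0.55498321453281), np.float64(-0.10742190995355555), np.float64(130.0)) [0.0987 0.1343 0.2557]
(0.885, np.float64(0.5444346685698905), np.float64(-0.18989097507725033), np.float64(141.0)) [0.0478 0.0687 0.2557]
```

```bash
python3 -c "
from h import *
print(go([.5339,-.2699,.126],np.radians(45)))"
```

```text
[array([-0.0015,  0.0047,  0.0736]), ('turn deg about tool z (pos=cw from above)', -0.1)]
```

```bash
python3 -m pendant '[[0,-0.0015,0.0047,0.03,0],[0,0,0,0.03,0],[0,0,0,0.01,0],[0,0,0,0,0],[0,0,0,0,0]]';python3 -c "
from h import *
print(go([.5339,-.2699,.126],np.radians(45)))"; python3 -m pendant '[[0,0,0,0.004,0],[0,0,0,0.004,0],[0,0,0,0.004,0],[0,0,0,0.003,0],[0,0,0,0,0]]';python3 -c "
from h import *
print(go([.5339,-.2699,.126],np.radians(45)))"
```

```text
t: 22.12
eef_pos: [0.5341, -0.2708, 0.2848]
tool_rot: [-0.0, 0.384, 0.923, 0.0]
contact_force: [0.3, 0.3, -1.1]
gripper_width: 0.409
grasp_force: 60.4
[array([0.0007, 0.0005, 0.0038]), ('turn deg about tool z (pos=cw from above)', -0.1)]
t: 22.53
eef_pos: [0.5336, -0.2717, 0.2689]
tool_rot: [-0.0, 0.384, 0.923, -0.0]
contact_force: [-0.1, 0.1, -1.6]
gripper_width: 0.409
grasp_force: 60.4
[array([ 0.001 ,  0.0015, -0.0121]), ('turn deg about tool z (pos=cw from above)', -0.2)]
```

```bash
python3 -m pendant '[[0,0,0,0.005,0],[0,0,0,0.005,0],[0,0,0,0.005,0],[0,0,0,0.005,0],[0,0,0,0,0]]';python3 -c "
from h import *
print(go([.5339,-.2699,.126],np.radians(45)))"
```

```text
t: 22.95
eef_pos: [0.5336, -0.2717, 0.2481]
tool_rot: [-0.001, 0.384, 0.923, 0.0]
contact_force: [0.4, 0.0, -1.3]
gripper_width: 0.408
grasp_force: 60.5
[array([ 0.0009,  0.0015, -0.0329]), ('turn deg about tool z (pos=cw from above)', -0.2)]
```

```bash
python3 -m pendant '[[0,0,0,0.006,0],[0,0,0,0.006,0],[0,0,0,0.005,0],[0,0,0,0.004,0],[0,0,0,0.002,0],[0,0,0,0,0]]';python3 -c "
from h import *
print(go([.5339,-.2699,.126],np.radians(45)))"
```

```text
t: 23.45
eef_pos: [0.5338, -0.2715, 0.227]
tool_rot: [-0.0, 0.384, 0.923, -0.0]
contact_force: [-3.6, 1.6, 8.0]
gripper_width: 0.407
grasp_force: 61.6
[array([ 0.001 ,  0.0013, -0.054 ]), ('turn deg about tool z (pos=cw from above)', -0.2)]
```

```bash
python3 -m pendant '[[0,0,0,-0.001,-4],[0,0,0,0,-5],[0,0,0,0,-5],[0,0,0,0,-5],[0,0,0,0,-5],[0,0,0,0,-5],[0,0,0,0,-4],[0,0,0,0,-2],[0,0,0,0,0],[0,0,0,0,0]]';python3 -c "
from h import *
o,p,R=pose();print(np.degrees(np.arctan2(R[1,0],R[0,0])),o['torque'],o['contact_force'],p)"
```

```text
t: 24.28
eef_pos: [0.5339, -0.2725, 0.2275]
tool_rot: [0.0, 0.09, 0.996, -0.0]
contact_force: [-0.3, -2.8, 0.4]
gripper_width: 0.411
grasp_force: 60.8
169.67477333739544 [-0.59197799 -0.05325325 -0.04211032] [-0.25121364 -2.75994958  0.391564  ] [ 0.53389272 -0.27249067  0.22746812]
```

```bash
python3 -m pendant '[[0,0,0,0,-1],[0,0,0,0,-1],[0,0,0,0,-1],[0,0,0,0,0],[0,0,0,0,0]]';python3 -c "
from h import *
o,p,R=pose();print(np.degrees(np.arctan2(R[1,0],R[0,0])),o['torque'],o['contact_force'],p)"; python3 -m pendant '[[0,0,0,0,-1],[0,0,0,0,-1],[0,0,0,0,0],[0,0,0,0,0]]';python3 -c "
from h import *
o,p,R=pose();print(np.degrees(np.arctan2(R[1,0],R[0,0])),o['torque'],o['contact_force'],p)"
```

```text
t: 24.7
eef_pos: [0.5339, -0.2725, 0.2275]
tool_rot: [0.0, 0.063, 0.998, -0.001]
contact_force: [-0.7, -5.5, -0.1]
gripper_width: 0.408
grasp_force: 60.8
172.76587158725286 [-1.1198845 -0.0418494 -0.0815219] [-0.7465044  -5.48599833 -0.11544804] [ 0.53389149 -0.27245132  0.22748714]
t: 25.03
eef_pos: [0.5341, -0.272, 0.2275]
tool_rot: [0.0, 0.046, 0.999, -0.0]
contact_force: [0.3, -5.2, 0.0]
gripper_width: 0.408
grasp_force: 61.0
174.73823292986074 [-0.92035661 -0.24344497 -0.48625242] [ 0.32991157 -5.21381985  0.02182454] [ 0.53406925 -0.27199519  0.22750053]
```

```bash
python3 -m pendant '[[0.055,0,0,0,0],[0.055,0,0,0,0],[0.055,0,0,0,0],[0.055,0,0,-0.02,0],[0.055,0,0,-0.04,0],[0.055,0,0,-0.04,0],[0.055,0,0,-0.04,0],[0.055,0,0.02,-0.035,0],[0.055,0,0.03,-0.025,0],[0.055,0,0.04,-0.01,0],[0.055,0,0.041,0,0],[0.055,0,0.041,0,0]]';python3 -m pendant '[[0.055,0,0.041,0,0],[0.055,0,0.041,0,0],[0.055,0,0.041,0,0],[0.055,0,0.041,0,0],[0.055,0,0.041,0,0],[0.055,0,0.041,0,0],[0.055,0,0.041,0,0],[0.055,0,0.041,0,0],[0.055,0,0.041,0,0],[0.055,0,0,0,0],[0.055,0,0,0,0]]'; python3 w.py w7.png selector_a_hub selector_a_knob bottle strip_grip
```

```text
t: 26.03
eef_pos: [0.5492, -0.0979, 0.4385]
tool_rot: [0.001, 0.045, 0.999, -0.0]
contact_force: [0.4, 0.3, -0.0]
gripper_width: 0.644
grasp_force: 0.0
t: 26.95
eef_pos: [0.581, 0.2714, 0.4371]
tool_rot: [-0.001, 0.042, 0.999, 0.001]
contact_force: [0.9, -1.4, 0.7]
gripper_width: 0.645
grasp_force: 0.0
t 27.0 [0.582  0.2687 0.4369] yaw y 85.0 q [ 0.04  0.51 -0.81  1.56  0.39  1.23  0.64]
selector_a_knob 0.65 [46. 67.] [0.4403 0.031  0.03  ] [0.4356 0.0122 0.0012]
bottle 0.98 [236. 236.] [0.6654 0.2063 0.    ] [0.6328 0.2205 0.0812]
strip_grip 0.84 [12. 58.] [0.4471 0.069  0.126 ] [0.433  0.0154 0.0537]
```

View pics/w7.png

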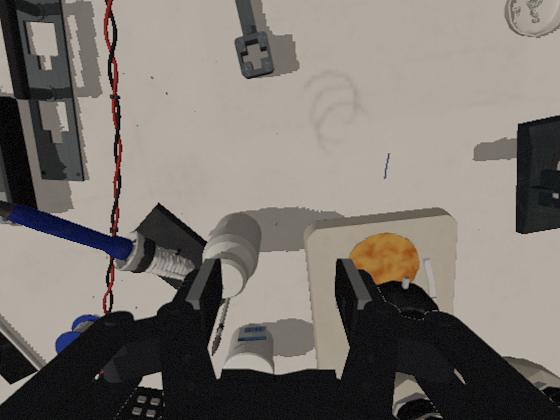

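```bash
python3 -m pendant '[[0.06,0.03,0,0.01,-6],[0.06,0.03,0,0.02,-6],[0.06,0,0,0.03,0],[0.06,0,0,0,0],[0.06,0,0,0,0]]'
python3 - <<'E'
from h import *
np.set_printoptions(precision=4,suppress=True)
m,p,d=snap("wrist"); P=cloud(m,d); print(pose()[1])
# hub: points z>.024 within region ; knob z>.038
N=(d>0)&(P[...,0]>.33)&(P[...,0]<.52)&(P[...,1]>.17)&(P[...,1]<.36)
for lo,hi in ((.024,.033),(.038,.05)):
    s=P[N&(P[...,2]>lo)&(P[...,2]<hi)]
    if len(s): print(lo,len(s),cv2.minAreaRect(s[:,:2].astype(np.float32)*1000))
E
```

```text
t: 27.62
eef_pos: [0.5236, 0.2677, 0.3768]
tool_rot: [-0.001, -0.058, 0.998, -0.001]
contact_force: [0.1, 0.1, 0.5]
gripper_width: 0.709
grasp_force: 0.0
[0.5243 0.2683 0.3781]
0.024 1105 ((421.72125244140625, 253.28414916992188), (88.48831939697266, 35.980796813964844), 7.466079235076904)
0.038 303 ((377.096435546875, 246.83663940429688), (14.848464012145996, 14.642298698425293), 57.039955139160156)
```

```bash
python3 lv2.py .4465 .2559 187.5; python3 -c "
from h import *
print(go([.4465,.2559,.021],np.radians(97.5)))"
```

```text
knob X 0.062396608421026054 0.07792277841359778 Y -0.007955592908750366 0.007300403937626559 ang corr -0.2681377769492898
-0.03 0  
-0.027 0  
-0.024 0  
-0.021 0  
-0.018 102 -0.017794950302356356 0.016009410894408275
-0.015 116 -0.01882326016017521 0.017017793203857882
-0.012 87 -0.01884309175385843 0.01681520225480785
-0.009 90 -0.0178759983605092 0.01668060409059087
-0.006 77 -0.017861667632551592 0.016626349807312937
-0.003 22 -0.017860429822636158 0.016530345186652275
-0.0 18 -0.017891405313639922 0.016359457374211534
0.003 25 -0.01788223647714703 0.017275751966349662
0.006 56 -0.017871954234859953 0.017138459054345738
0.009 75 -0.017881412014430623 0.01700205765776222
0.012 73 -0.017924862032106807 0.01689124101550197
0.015 107 -0.017847753748482013 0.016795719649626135
0.018 121 -0.01790428916682165 0.016759811974170303
0.021 32 -0.01600150615865189 0.012853765684625101
0.024 0  
0.027 0  
0.03 0  
[array([ 0.0798, -0.0041,  0.2027]), ('turn deg about tool z (pos=cw from above)', -0.9)]
```

```bash
python3 -m pendant '[[0.06,0.0268,-0.0013,0.02,-1],[0.06,0.0268,-0.0013,0.02,0],[0.06,0.0268,-0.0013,0.02,0],[0.06,0,0,0.03,0],[0.06,0,0,0.03,0],[0.06,0,0,0.03,0],[0.06,0,0,0,0],[0.06,0,0,0,0]]'; python3 -c "
from h import *
print(go([.4458,.2558,.021],np.radians(97.5)))"
```

```text
t: 28.38
eef_pos: [0.4448, 0.2554, 0.2278]
tool_rot: [-0.0, -0.067, 0.998, -0.0]
contact_force: [0.5, 0.6, -0.2]
gripper_width: 0.699
grasp_force: 0.0
[array([-0.0012,  0.0003,  0.0518]), ('turn deg about tool z (pos=cw from above)', 0.2)]
```

```bash
python3 -m pendant '[[0.06,-0.001,0,0.025,0],[0.06,0,0,0.02,0],[0.06,0,0,0.007,0],[0.06,0,0,0,0],[0,0,0,0,0],[0,0,0,0,0],[0,0,0,0,0],[0,0,0,0,0],[0,0,0,-0.03,0],[0,0,0,-0.04,0],[0,0,0,-0.04,0],[0,0,0,-0.04,0]]' 60; python3 -m pendant '[[0,0,0,-0.03,0],[0,0,0,0,0],[0,0,0,0,0]]'; python3 kn.py; python3 -c "
from h import *
print(go([.5557,-.1055,.20],np.radians(40)),pose()[1])"
```

```text
t: 29.38
eef_pos: [0.4444, 0.2553, 0.3279]
tool_rot: [-0.0, -0.068, 0.998, 0.0]
contact_force: [1.5, -0.8, -1.2]
gripper_width: 0.409
grasp_force: 60.6
t: 29.63
eef_pos: [0.4451, 0.2556, 0.3579]
tool_rot: [0.003, -0.068, 0.998, 0.001]
contact_force: [0.3, -0.8, -2.8]
gripper_width: 0.403
grasp_force: 60.9
knob top z 0.12938030565901776 x 0.061259283277562825 0.07658997512584065 y -0.006979214414116607 0.008307691155163152 1705
hub tool x off -0.0010722194924489697 lever ang in tool 0.5436701855890312 underside z 0.17338030565901774
0.55 [41.2, 140.8]
[array([-6.150e-02, -3.717e-01,  3.000e-04]), ('turn deg about tool z (pos=cw from above)', 57.8)] [0.4445272  0.25460263 0.35490331]
```

```bash
python3 -m pendant '[[0,-0.0062,-0.0372,0,0],[0,-0.0062,-0.0372,0,0],[0,-0.0062,-0.0372,0,0],[0,-0.0062,-0.0372,0,0],[0,-0.0062,-0.0372,0,0],[0,-0.0062,-0.0372,0,0],[0,-0.0062,-0.0372,0,0],[0,-0.0062,-0.0372,0,0],[0,-0.0062,-0.0372,0,0],[0,-0.0062,-0.0372,0,0],[0,0,0,0,7],[0,0,0,0,7]]';python3 -m pendant '[[0,0,0,0,7],[0,0,0,0,7],[0,0,0,0,7],[0,0,0,0,7],[0,0,0,0,7],[0,0,0,0,7],[0,0,0,0,2],[0,0,0,0,0],[0,0,0,0,0],[0,0,0,0,0]]';python3 kn.py .5554 -.107 130; python3 -c "
from h import *
print(go([.5553,-.1062,.126],np.radians(40)),pose()[1])"
```

```text
t: 30.73
eef_pos: [0.5564, -0.1086, 0.3527]
tool_rot: [-0.002, 0.06, 0.998, 0.0]
contact_force: [0.0, 0.7, -0.1]
gripper_width: 0.408
grasp_force: 60.8
t: 31.57
eef_pos: [0.5564, -0.1049, 0.3543]
tool_rot: [-0.001, 0.423, 0.906, -0.0]
contact_force: [0.1, -0.4, -2.1]
gripper_width: 0.407
grasp_force: 60.8
knob top z 0.13084104531397114 x 0.061764687262632186 0.07670842083969467 y -0.008515402495975514 0.006754844245023175 1688
hub tool x off -0.0007579116670920205 lever ang in tool -0.7204802893257637 underside z 0.17484104531397116
[array([-0.0003, -0.0017,  0.0738]), ('turn deg about tool z (pos=cw from above)', -0.2)] [ 0.55660729 -0.1049646   0.35481488]Traceback (most recent call last):
  File "kn.py", line 12, in <module>
    print('head',fithead(P,d,s[:2],s[2],spread=15)); off=kx-.07
                 ~~~~~~~^^^^^^^^^^^^^^^^^^^^^^^^^^
  File "h.py", line 37, in fithead
    q=P[k][:,:2]; c=(q.max(0)+q.min(0))/2
                     ~~~~~^^^
    return umr_maximum(a, axis, None, out, keepdims, initial, where)
ValueError: zero-size array to reduction operation maximum which has no identity
```

```bash
python3 -m pendant '[[0,-0.0003,-0.0017,0.03,0],[0,0,0,0.03,0],[0,0,0,0.014,0],[0,0,0,0,0],[0,0,0,0,0]]';python3 -c "
from h import *
print(go([.5553,-.1062,.126],np.radians(40)))"; python3 -m pendant '[[0,0,0,0.004,0],[0,0,0,0.004,0],[0,0,0,0.004,0],[0,0,0,0.003,0],[0,0,0,0,0]]';python3 -c "
from h import *
print(go([.5553,-.1062,.126],np.radians(40)))"
```

```text
t: 32.08
eef_pos: [0.5556, -0.1062, 0.2811]
tool_rot: [-0.001, 0.424, 0.906, -0.0]
contact_force: [0.7, -0.1, -0.6]
gripper_width: 0.407
grasp_force: 60.8
[array([ 0.    , -0.0001,  0.0001]), ('turn deg about tool z (pos=cw from above)', -0.2)]
t: 32.5
eef_pos: [0.5554, -0.1063, 0.266]
tool_rot: [-0.0, 0.424, 0.906, -0.0]
contact_force: [-0.0, -0.5, -2.1]
gripper_width: 0.408
grasp_force: 60.9
[array([ 0.0001,  0.0001, -0.015 ]), ('turn deg about tool z (pos=cw from above)', -0.2)]
```

No contact, so the head has entered the bore; continue down.

```bash
python3 -m pendant '[[0,0,0,0.005,0],[0,0,0,0.005,0],[0,0,0,0.005,0],[0,0,0,0.005,0],[0,0,0,0,0]]'; python3 -m pendant '[[0,0,0,0.006,0],[0,0,0,0.006,0],[0,0,0,0.004,0],[0,0,0,0.002,0],[0,0,0,0.002,0],[0,0,0,0,0]]';python3 -c "
from h import *
print(go([.5553,-.1062,.126],np.radians(40)))"
```

```text
t: 32.92
eef_pos: [0.5552, -0.1062, 0.2451]
tool_rot: [-0.001, 0.424, 0.906, -0.0]
contact_force: [0.2, 0.5, -0.7]
gripper_width: 0.409
grasp_force: 60.8
t: 33.42
eef_pos: [0.5554, -0.1059, 0.2284]
tool_rot: [-0.0, 0.424, 0.906, -0.001]
contact_force: [-11.2, -0.4, 23.6]
gripper_width: 0.41
grasp_force: 63.8
[array([-0.0001, -0.0001, -0.0526]), ('turn deg about tool z (pos=cw from above)', -0.2)]
```

```bash
python3 -m pendant '[[0,0,0,-0.001,-4],[0,0,0,0,-5],[0,0,0,0,-5],[0,0,0,0,-5],[0,0,0,0,-5],[0,0,0,0,-5],[0,0,0,0,-5],[0,0,0,0,-5],[0,0,0,0,-2],[0,0,0,0,0],[0,0,0,0,0]]';cat > st.py <<'E'
from h import *
o,p,R=pose();print(np.degrees(np.arctan2(R[1,0],R[0,0])).round(2),o['torque'].round(3),o['contact_force'].round(2),p.round(4))
E
python3 st.py; python3 -m pendant '[[0,0,0,0,-1],[0,0,0,0,-1],[0,0,0,0,0],[0,0,0,0,0]]'; python3 st.py;python3 -m pendant '[[0,0,0,0,-1],[0,0,0,0,-1],[0,0,0,0,0],[0,0,0,0,0]]'; python3 st.py
```

```text
t: 34.33
eef_pos: [0.5555, -0.106, 0.2285]
tool_rot: [-0.0, 0.08, 0.997, -0.0]
contact_force: [-5.8, 0.5, 11.0]
gripper_width: 0.413
grasp_force: 62.6
170.79 [0.209 1.045 0.039] [-5.75  0.53 11.01] [ 0.5555 -0.106   0.2285]
t: 34.67
eef_pos: [0.5555, -0.1061, 0.2284]
tool_rot: [-0.0, 0.063, 0.998, -0.0]
contact_force: [-5.5, 0.9, 12.4]
gripper_width: 0.413
grasp_force: 62.5
172.78 [ 0.159  1.033 -0.031] [-5.46  0.9  12.37] [ 0.5555 -0.1061  0.2284]
t: 35.0
eef_pos: [0.5556, -0.1058, 0.2284]
tool_rot: [-0.0, 0.047, 0.999, 0.0]
contact_force: [-5.8, 1.0, 12.8]
gripper_width: 0.411
grasp_force: 62.8
174.62 [ 0.469  1.004 -0.977] [-5.76  1.   12.77] [ 0.5556 -0.1058  0.2284]
```

```bash
python3 -m pendant '[[0,0,0,0,1],[0.055,0,0,0,0],[0.055,0,0,0,0],[0.055,0,0,0,0],[0.055,0,0,-0.03,0],[0.055,0,0,-0.04,0],[0.055,0,0,-0.04,0],[0.055,-0.02,-0.02,-0.025,0],[0.055,-0.03,-0.028,-0.01,0],[0.055,-0.03,-0.03,-0.01,0],[0.055,0,0,0,0],[0.055,0,0,0,0]]'; python3 w.py w8.png
cat > chk.py <<'E'
from h import *
np.set_printoptions(precision=4,suppress=True)
m,p,d=snap("wrist"); P=cloud(m,d); Z=P[...,2]
for n,s in (('L',(.5555,-.1066)),('M',(.5446,-.19)),('R',(.5337,-.272))):
    s=np.array(s); 
    a=np.radians(172.4); e=np.array([np.cos(a),np.sin(a)]);f=np.array([-e[1],e[0]]); X=(P[...,:2]-s)@e;Y=(P[...,:2]-s)@f
    ok=(d>0)&(abs(X)<.022)&(abs(Y)<.02)
    hub=Z[ok&(Z>.07)&(Z<.088)]; print(n,'hub top',len(hub),np.percentile(hub,[5,50,95]) if len(hub) else '', 'cover',np.median(Z[(d>0)&(abs(X+.03)<.005)&(abs(Y)<.01)]))
    k=(d>0)&(abs(X-.07)<.03)&(abs(Y)<.045)&(Z>.088)&(Z<.105)
    if k.any(): print('  knob X',X[k].min(),X[k].max(),'Y',Y[k].min(),Y[k].max(),'ang',172.4+np.degrees(np.arctan2((Y[k].min()+Y[k].max())/2,.07)),'top',np.median(Z[k]))
    b=(d>0)&(X>.03)&(X<.055)&(abs(Y)<.02)&(Z>.056)&(Z<.07)
    if b.any():
        q=np.c_[X[b],Y[b]]; print('  bar Y',[ (round(float(Y[b&(abs(X-x)<.003)].min()),4),round(float(Y[b&(abs(X-x)<.003)].max()),4)) for x in (.033,.04,.046,.052)],'z',np.median(Z[b]))
E
python3 chk.py
```

```text
t: 36.0
eef_pos: [0.6259, -0.1934, 0.3816]
tool_rot: [0.0, 0.056, 0.998, -0.0]
contact_force: [-0.8, 0.1, -0.8]
gripper_width: 0.646
grasp_force: 0.0
t 36.05 [ 0.6252 -0.1912  0.3811] yaw y 83.71 q [ 0.72  0.57 -0.75  1.59  0.42  1.14  1.33]
L hub top 1536 [0.0742 0.0793 0.0806] cover 0.045520121014985745
  knob X 0.061649771828674496 0.0721937403633892 Y -0.006196570364781571 0.008862806320250024 ang 173.49104001822622 top 0.09451948113780496
  bar Y [(-0.0084, 0.0084), (-0.0078, 0.0149), (-0.0077, 0.0163), (-0.0075, 0.0146)] z 0.0632710212545858
M hub top 2 [0.0737 0.0757 0.0777] cover 0.04539152947797089Traceback (most recent call last):
  File "chk.py", line 13, in <module>
    q=np.c_[X[b],Y[b]]; print('  bar Y',[ (round(float(Y[b&(abs(X-x)<.003)].min()),4),round(float(Y[b&(abs(X-x)<.003)].max()),4)) for x in (.033,.04,.046,.052)],'z',np.median(Z[b]))
                                                       ~~~~~~~~~~~~~~~~~~~~~~~~^^
    return umr_minimum(a, axis, None, out, keepdims, initial, where)
ValueError: zero-size array to reduction operation minimum which has no identity
```

View pics/w8.png

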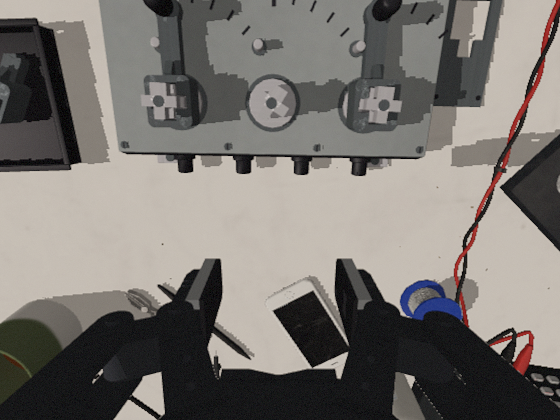

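```bash
sed -i "s/    if b.any():/    if n!='M' and b.any():/" chk.py; python3 chk.py
python3 - <<'E'
from h import *
np.set_printoptions(precision=4,suppress=True)
print(go([.433,.014,.3],np.radians(82)), pose()[0]['q'].round(2))
E
```

```text
L hub top 1536 [0.0743 0.0793 0.0807] cover 0.04552932058832833
  knob X 0.06174038148758859 0.07291123404596898 Y -0.005772026214813583 0.008754626688723184 ang 173.62046122857078 top 0.09444125965193446
  bar Y [(-0.0079, 0.0084), (-0.0078, 0.0145), (-0.0076, 0.0165), (-0.0074, 0.0144)] z 0.06322310520747262
M hub top 4 [0.0703 0.0751 0.0783] cover 0.045534951179983754
R hub top 1562 [0.0741 0.0792 0.0806] cover 0.04551697052560732
  knob X 0.0617053292043127 0.06973308131298571 Y -0.006455928350478583 0.008105342511325522 ang 173.07500069930714 top 0.09391845591622139
  bar Y [(-0.0075, 0.0093), (-0.007, 0.015), (-0.0071, 0.0173), (-0.0069, 0.0154)] z 0.06327042718543813
[array([ 0.2122,  0.1817, -0.0734]), ('turn deg about tool z (pos=cw from above)', 1.9)] [ 0.72  0.57 -0.76  1.6   0.42  1.14  1.33]
```

```bash
python3 -m pendant '[[0.055,0.022,0.035,-0.005,0],[0.055,0.022,0.035,-0.005,0],[0.055,0.022,0.035,-0.005,0],[0.055,0.022,0.035,-0.005,0],[0.055,0.022,0.035,-0.005,2],[0.055,0,0,0,0],[0.055,0,0,0,0]]'
cat > sp.py <<'E'
from h import *
np.set_printoptions(precision=4,suppress=True)
z0,z1=float(sys.argv[1]),float(sys.argv[2])
m,p,d=snap("wrist"); P=cloud(m,d); Z=P[...,2]
k=(d>0)&(Z>z0)&(Z<z1)&(P[...,0]>.3)&(P[...,0]<.56)&(abs(P[...,1]-.015)<.05)
lab=cv2.connectedComponentsWithStats(k.astype(np.uint8),connectivity=8)
for i in np.argsort(-lab[2][1:,4])[:2]+1:
    q=P[lab[1]==i]; print(lab[2][i],cv2.minAreaRect(q[:,:2].astype(np.float32)*1000),np.median(q[:,2]))
for r in bot.pinpoint("strip_grip","wrist")[:2]: print(r['score'],r['at'],atz(m,r['at'],.047))
print(pose()[1])
E
python3 sp.py .044 .06
```

```text
t: 36.73
eef_pos: [0.533, -0.001, 0.4074]
tool_rot: [0.0, 0.068, 0.998, -0.001]
contact_force: [0.4, -1.3, 0.2]
gripper_width: 0.645
grasp_force: 0.0
[ 275    9   14  116 1505] ((422.7931823730469, 15.878694534301758), (11.844350814819336, 99.03398895263672), 82.06590270996094) 0.053161633124637515
[238 126   2  12  18] ((473.5528564453125, -34.390071868896484), (0.9719595909118652, 10.916448593139648), 81.28727722167969) 0.045374511981144415
0.72 [280.0, 80.7] [0.432  0.0134 0.047 ]
0.71 [181.6, 224.7] [ 0.5635 -0.1135  0.047 ]
[ 0.5344 -0.0048  0.4066]
```

```bash
python3 -m pendant '[[0.05,0.034,0.005,0.02,0],[0.05,0.034,0.005,0.02,0],[0.05,0.034,0.005,0.02,0],[0.05,0,0,0.03,0],[0.05,0,0,0.03,0],[0.05,0,0,0,0],[0.05,0,0,0,0]]' 60;  python3 -c "
from h import *
print(go([.4327,.0145,.0485],np.radians(82)))"
```

```text
t: 37.42
eef_pos: [0.4359, 0.0239, 0.286]
tool_rot: [-0.002, 0.072, 0.997, 0.0]
contact_force: [0.2, 0.1, 0.2]
gripper_width: 0.59
grasp_force: 0.0
[array([ 0.0009, -0.0097,  0.0825]), ('turn deg about tool z (pos=cw from above)', -0.3)]
```

```bash
python3 -m pendant '[[0.05,0,-0.0097,0,0],[0.05,0,0,0.03,0],[0.05,0,0,0.03,0],[0.05,0,0,0.015,0],[0.05,0,0,0.007,0],[0.05,0,0,0,0],[0.05,0,0,0,0],[0,0,0,0,0],[0,0,0,0,0],[0,0,0,0,0],[0,0,0,0,0]]' 80;  python3 st.py;python3 -m pendant '[[0,0,0,-0.01,0],[0,0,0,-0.03,0],[0,0,0,-0.04,0],[0,0,0,-0.04,0],[0,0,0,-0.04,0],[0,0,0,-0.03,0],[0,0,0,0,0]]'; python3 st.py
```

```text
t: 38.33
eef_pos: [0.435, 0.0149, 0.2057]
tool_rot: [0.001, 0.072, 0.997, -0.0]
contact_force: [-1.6, -1.5, 8.2]
gripper_width: 0.12
grasp_force: 78.1
171.78 [-0.286  0.236  0.059] [-1.61 -1.47  8.19] [0.435  0.0149 0.2057]
t: 38.92
eef_pos: [0.436, 0.0165, 0.4008]
tool_rot: [0.005, 0.071, 0.997, -0.0]
contact_force: [1.3, 0.2, -2.3]
gripper_width: 0.121
grasp_force: 79.9
171.83 [-0.001 -0.149  0.015] [ 1.29  0.18 -2.32] [0.436  0.0165 0.4008]
```

```bash
python3 -m pendant '[[0,0,0,0,7],[0,0,0,0,7],[0,0,0,0,7],[0,0,0,0,7],[0,0,0,0,7],[0,0,0,0,7],[0,0,0,0,7],[0,0,0,0,7],[0,0,0,0,7],[0,0,0,0,7],[0,0,0,0,7],[0,0,0,0,7]]';python3 -m pendant '[[0,0,0,0,5.3],[0,-0.027,0.0171,0,0],[0,-0.027,0.0171,0,0],[0,-0.027,0.0171,0,0],[0,-0.027,0.0171,0,0],[0,-0.027,0.0171,0,0],[0,-0.027,0.0171,0,0],[0,-0.027,0.0171,0,0],[0,-0.027,0.0171,0,0],[0,0,0,0,0],[0,0,0,0,0]]'; python3 st.py;  python3 -c "
from h import *
print(go([.5425,-.2161,.1735],np.radians(-7.5)))
m,p,d=snap('wrist','w9.png')"
```

```text
t: 39.92
eef_pos: [0.4338, 0.0153, 0.3943]
tool_rot: [-0.001, 0.722, 0.691, -0.001]
contact_force: [0.2, -0.1, -2.6]
gripper_width: 0.12
grasp_force: 79.8
t: 40.83
eef_pos: [0.5416, -0.2187, 0.3937]
tool_rot: [-0.001, 0.753, 0.658, -0.0]
contact_force: [-0.4, 0.4, -2.5]
gripper_width: 0.119
grasp_force: 79.9
82.31 [0.07  0.021 0.01 ] [-0.37  0.36 -2.5 ] [ 0.5416 -0.2187  0.3937]
[array([0.0025, 0.0009, 0.0652]), ('turn deg about tool z (pos=cw from above)', -0.2)]
```

View pics/w9.png

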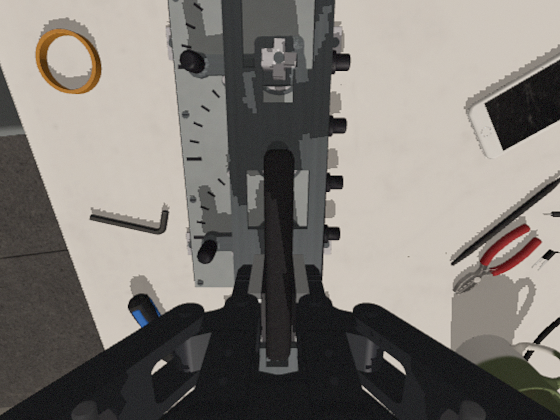

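```bash
python3 -m pendant '[[0,0.0025,0.001,0.03,0],[0,0,0,0.02,0],[0,0,0,0.015,0],[0,0,0,0.015,0],[0,0,0,0,0],[0,0,0,0,0]]'; python3 -c "
from h import *
print(go([.5425,-.2161,.130],np.radians(-7.5)))"
```

```text
t: 41.38
eef_pos: [0.5428, -0.2131, 0.3144]
tool_rot: [-0.001, 0.751, 0.66, -0.0]
contact_force: [-0.2, -0.1, -1.9]
gripper_width: 0.118
grasp_force: 79.8
[array([-0.0032,  0.0005,  0.0294]), ('turn deg about tool z (pos=cw from above)', 0.1)]
```

```bash
python3 -m pendant '[[0,-0.003,0.0005,0,0],[0,0,0,0.006,0],[0,0,0,0.006,0],[0,0,0,0.006,0],[0,0,0,0,0]]';python3 st.py; python3 -m pendant '[[0,0,0,0.004,0],[0,0,0,0.003,0],[0,0,0,0.003,0],[0,0,0,0.002,0],[0,0,0,0,0],[0,0,0,0,0]]';python3 st.py
```

```text
t: 41.8
eef_pos: [0.5428, -0.2175, 0.2955]
tool_rot: [-0.001, 0.752, 0.659, -0.001]
contact_force: [-0.8, 0.7, -3.3]
gripper_width: 0.118
grasp_force: 79.8
82.49 [ 0.014  0.039 -0.065] [-0.75  0.66 -3.28] [ 0.5428 -0.2175  0.2955]
t: 42.3
eef_pos: [0.5437, -0.2173, 0.2854]
tool_rot: [0.0, 0.752, 0.659, 0.0]
contact_force: [-1.5, 1.6, 3.8]
gripper_width: 0.119
grasp_force: 80.6
82.51 [ 0.125  0.33  -0.049] [-1.45  1.61  3.82] [ 0.5437 -0.2173  0.2854]
```

```bash
python3 -m pendant '[[0,0.004,0,-0.0005,0],[0,0.005,0,0,0],[0,0.005,0,0,0],[0,0,0,0,0]]';python3 st.py; python3 -m pendant '[[0,0.005,0,0,0],[0,0.004,0,0,0],[0,0.003,0,0,0],[0,0,0,0,0],[0,0,0,0,0]]';python3 st.py
```

```text
t: 42.63
eef_pos: [0.5456, -0.2024, 0.2855]
tool_rot: [0.0, 0.751, 0.66, 0.0]
contact_force: [-0.6, 0.5, 0.9]
gripper_width: 0.125
grasp_force: 80.4
82.58 [-0.225  0.004 -0.034] [-0.65  0.53  0.94] [ 0.5456 -0.2024  0.2855]
t: 43.05
eef_pos: [0.547, -0.191, 0.2854]
tool_rot: [-0.0, 0.752, 0.66, 0.0]
contact_force: [-0.1, 0.5, 1.2]
gripper_width: 0.119
grasp_force: 80.4
82.54 [-0.07   0.023  0.018] [-0.14  0.54  1.21] [ 0.547  -0.191   0.2854]
```

```bash
python3 -m pendant '[[0,0.001,0,0,0],[0,0,0,0,0]]';python3 st.py; python3 -m pendant '[[0,0.001,0,0,0],[0,0,0,0,0]]';python3 st.py
```

```text
t: 43.22
eef_pos: [0.547, -0.1908, 0.2854]
tool_rot: [0.0, 0.752, 0.659, 0.0]
contact_force: [0.1, -0.5, 1.3]
gripper_width: 0.121
grasp_force: 80.4
82.49 [-0.35  -0.023  0.041] [ 0.05 -0.54  1.35] [ 0.547  -0.1908  0.2854]
t: 43.38
eef_pos: [0.547, -0.1906, 0.2853]
tool_rot: [0.0, 0.752, 0.659, -0.0]
contact_force: [0.8, -2.9, 1.1]
gripper_width: 0.119
grasp_force: 80.3
82.45 [-0.912 -0.089  0.04 ] [ 0.8  -2.91  1.1 ] [ 0.547  -0.1906  0.2853]
```

```bash
python3 -m pendant '[[0,0.0015,0,0,0],[0,0,0,0,0]]';python3 st.py; python3 -m pendant '[[0,0.0015,0,0,0],[0,0,0,0,0]]';python3 st.py
```

```text
t: 43.55
eef_pos: [0.5471, -0.1901, 0.2853]
tool_rot: [0.001, 0.752, 0.659, -0.001]
contact_force: [0.4, -5.9, 0.4]
gripper_width: 0.12
grasp_force: 80.2
82.4 [-1.589 -0.054  0.079] [ 0.4  -5.87  0.4 ] [ 0.5471 -0.1901  0.2853]
t: 43.72
eef_pos: [0.5471, -0.1898, 0.2853]
tool_rot: [0.001, 0.753, 0.658, -0.001]
contact_force: [-0.1, -9.9, 0.2]
gripper_width: 0.118
grasp_force: 80.2
82.35 [-2.228  0.006  0.15 ] [-0.15 -9.92  0.16] [ 0.5471 -0.1898  0.2853]
```

```bash
python3 -m pendant '[[0,-0.003,0,0,0],[0.05,0,0,0,0],[0.05,0,0,0,0],[0.05,0,0,0,0],[0.05,0,0,-0.03,0],[0.05,0,0,-0.04,0],[0.05,0,0,-0.04,0],[0.05,-0.02,0,-0.03,0],[0.05,-0.03,0,-0.01,0],[0.05,-0.03,0,0,0],[0.05,-0.03,0,0,0],[0.05,0,0,0,0]]';python3 -m pendant '[[0.05,-0.03,0,0,0],[0.05,-0.03,0,0,0],[0.05,0,0,0,0],[0.05,0,0,0,0]]'; python3 w.py w10.png strip_grip strip_slot; python3 chk.py
python3 - <<'E'
from h import *
np.set_printoptions(precision=4,suppress=True)
m,p,d=snap("wrist"); P=cloud(m,d); C=np.array([.5455,-.1895]); yaw=np.radians(-7.5);ex=np.array([np.cos(yaw),np.sin(yaw)]); ey=np.array([-ex[1],ex[0]])
for lo,hi in ((.118,.14),(.080,.088),(.091,.105)):
    s=P[(d>0)&(np.hypot(P[...,0]-C[0],P[...,1]-C[1])<.17)&(P[...,2]>lo)&(P[...,2]<hi)]
    q=s[:,:2]-C; X=q@ex;Y=q@ey; i=abs(X)<.028; print(len(s),np.percentile(X[i],[1,50,99]),np.percentile(Y[i],[.5,50,99.5]),np.percentile(s[i][:,2],[5,50,95]))
E
```

```text
t: 44.72
eef_pos: [0.5306, -0.3056, 0.435]
tool_rot: [0.001, 0.755, 0.656, -0.001]
contact_force: [-0.5, -1.5, -0.3]
gripper_width: 0.59
grasp_force: 0.0
t: 45.05
eef_pos: [0.5241, -0.36, 0.4345]
tool_rot: [-0.001, 0.753, 0.658, -0.0]
contact_force: [0.7, 0.9, 0.9]
gripper_width: 0.58
grasp_force: 0.0
t 45.1 [ 0.5248 -0.3582  0.4348] yaw y -7.54 q [ 0.88  0.44 -0.51  1.59  0.23  1.17  0.18]
strip_slot 0.18 [282. 243.] [ 0.5185 -0.4258  0.079 ] [ 0.515  -0.4587  0.004 ]
L hub top 0  cover nan
M hub top 722 [0.0832 0.0845 0.0857] cover 0.045994795421905176
R hub top 1406 [0.0788 0.0842 0.0856] cover 0.0463684251159516
  knob X 0.06129570561744653 0.07615369434099031 Y -0.005640558563105863 0.009349308822411877 ang 173.91747178458465 top 0.09466023391112013
  bar Y [(-0.006, 0.0084), (-0.006, 0.0163), (-0.006, 0.0174), (-0.006, 0.0153)] z 0.06336960391198733
582 [-0.0047  0.0007  0.0066] [-0.0398 -0.0278 -0.0157] [0.129  0.1321 0.1336]
6079 [-0.0251  0.0016  0.0261] [-0.1362 -0.0754 -0.0031] [0.0831 0.0845 0.0859]
850 [-0.0128 -0.001   0.0123] [-0.0976 -0.0829 -0.0068] [0.0958 0.0995 0.1011]
  return _methods._mean(a, axis=axis, dtype=dtype,
  ret = ret.dtype.type(ret / rcount)
```

View pics/w10.png

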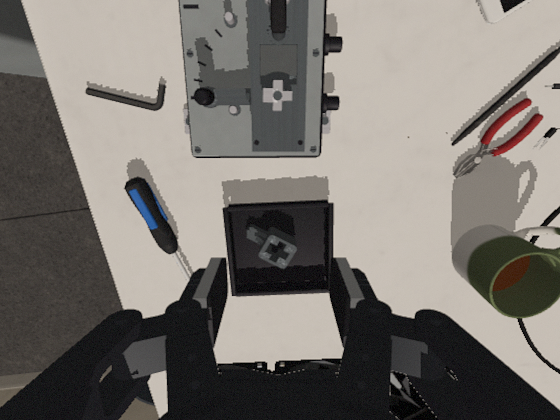

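```bash
python3 -m pendant '[[0.05,0.035,0,-0.01,0],[0.05,0.035,0,-0.01,0],[0.05,0.035,0,-0.01,0],[0.05,0.035,0,-0.01,0],[0.05,0,0,0,0],[0.05,0,0,0,0]]'; python3 chk.py 2>/dev/null; python3 w.py w11.png selector_a_hub selector_a_knob bottle; python3 -c "
from h import *
for c in ('scene','side'):
    m,p,d=snap(c)
    for r in bot.pinpoint('bottle',c)[:1]: print(c,r['score'],atz(m,r['at'],0))"
```

```text
t: 45.8
eef_pos: [0.5439, -0.2157, 0.4767]
tool_rot: [0.001, 0.75, 0.662, 0.001]
contact_force: [0.0, -1.4, 0.4]
gripper_width: 0.582
grasp_force: 0.0
L hub top 1185 [0.0788 0.0842 0.0857] cover 0.08279095169669197
  knob X 0.061492259222874546 0.07569483407967371 Y -0.007003380767421894 0.008365008744789623 ang 172.95723626136635 top 0.09457798830183048
  bar Y [(-0.0072, 0.0082), (-0.0072, 0.0145), (-0.0072, 0.0156), (-0.0072, 0.0084)] z 0.06340252265439247
M hub top 666 [0.083  0.0845 0.0857] cover 0.3795858861764886
R hub top 807 [0.0758 0.0839 0.0856] cover 0.0461927758200846
  knob X 0.061141216552808304 0.07602732720463039 Y -0.006409030826151854 0.007940818374359879 ang 173.0268675691058 top 0.09456752254652982
  bar Y [(-0.0073, 0.0097), (-0.007, 0.0158), (-0.0069, 0.017), (-0.007, 0.0097)] z 0.06320157050989805
t 45.9 [ 0.543  -0.2197  0.4752] yaw y -7.49 q [ 0.73  0.33 -0.58  1.66  0.19  1.21 -0.02]
scene 0.9 [0.67266311 0.18806979 0.        ]
side 0.83 [0.6490715  0.22215029 0.        ]
```

View pics/w11.png

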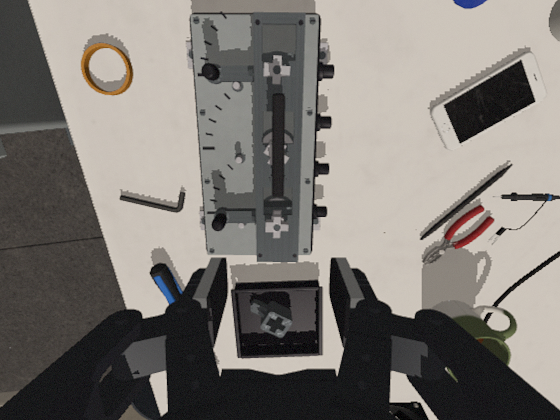

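```bash
python3 -c "
from station import bot
print(bot.hand_in())"
```

```text
the job is handed in; nothing more can be done
None
```

I handed the job in at about 46 s: the broken lever is in the tray, both loose levers found are seated and turned to off against their pins (middle spindle left bare), the strip is fully home under the heads, and the bottle was not touched.

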